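# Set a block up on parallels in the drill vice

### The job

Set the square-section wooden block up for drilling in the grey drill vice. Stand the two steel parallels that match in height across the vice bed, square to the slide and centred, one to go under each end of the block so that the middle stays clear for the drill; lay the block level on both, lengthwise between the jaws and centred across them; then slide the moving jaw up until the block is snug between it and the fixed jaw.

Things in the scene. Friction and masses are not known exactly. Their poses are not given: they have to be found in the camera images.
- bar_a: ground steel parallel (a bar of rectangular section) standing on the bench: 18 mm thick (its x), 125 mm long (its y), 28 mm high; origin at the centre of its underside. One of the matching pair, identical to bar_b; about 0.48 kg.
- bar_b: ground steel parallel (a bar of rectangular section) standing on the bench: 18 mm thick (its x), 125 mm long (its y), 28 mm high; origin at the centre of its underside. One of the matching pair, identical to bar_a; about 0.48 kg.
- bar_low: ground steel parallel (a bar of rectangular section) standing on the bench: 18 mm thick (its x), 125 mm long (its y), only 16 mm high; origin at the centre of its underside. An odd one: too low, not for this job.
- bar_tall: ground steel parallel (a bar of rectangular section) standing on the bench: 18 mm thick (its x), 125 mm long (its y), 42 mm high; origin at the centre of its underside. An odd one: too tall, not for this job.
- block: light wooden block of square section, lying on the bench: 45 mm wide (its x), 120 mm long (its y), 45 mm high; origin at the centre of its underside; about 0.13 kg.
- vice: low grey drill-press vice, bolted down. Its x runs along the slide, from the T-bar (robot side) to the fixed jaw (far side); origin on its centre line at bench level. The bed: two flat steel ways, tops 22 mm above the bench, 96 mm wide over both, with a 28 mm screw channel between that the bars bridge. 30 mm high end plate at x = -142 to -156 mm, T-bar at x = -170 mm.
- fixed_jaw_face (a point): middle of the fixed jaw's steel face, at the level of the bed: x = 118 mm, z = 22 mm in the vice's frame. Both jaws are 100 mm wide (vice's y) and rise to 72 mm above the bench, 50 mm above the bed.
- block_place (a point): point on the vice's centre line, at bed level, under the middle of the block when it is held against the fixed jaw: x = 58 mm, z = 22 mm in the vice's frame. The bars belong about 24 mm to either side of it along the slide (x = 34 and 82 mm), their long sides along the vice's y.
- vice_jaw (a joint): place of the moving jaw along the vice's x, in m: 0 fully open (175 mm between the faces, its face at x = -57 mm), growing as it closes; it touches the 120 mm block at 0.055 and stops at 0.13 with nothing between. Its half nut is disengaged: it slides by hand with about 4 N of friction, with no turning of the screw, and stays where it is left.
- jaw_boss (a point): centre of the top of the nut housing, a boss behind the moving jaw that moves with it: 36 mm wide (vice's y), 53 mm long (vice's x), at x = -112 mm plus the joint value; its top is 60 mm above the bench, its sides free down to the bed. Pinch it across from above to slide the jaw.
Things that resemble listed ones, but are neither listed nor needed, are in the scene too. Leave any red look-alike of the block alone.

How it is judged:
At the end, for the whole second after the job is handed in: Both 28 mm bars upright on the bed, centred to 20 mm, square to 0.15 rad, at vice x 4-46 and 70-112 mm; block level on both (underside 47-53 mm up), straight to 0.06 rad, centred to 15 mm, its middle at x 50-66 mm; jaw closed past 0.0515 (under 3.5 mm play); all at rest (((x of bar_a in the frame of vice between 0.07 and 0.112 m and x of bar_b in the frame of vice between 0.004 and 0.046 m) or (x of bar_b in the frame of vice between 0.07 and 0.112 m and x of bar_a in the frame of vice between 0.004 and 0.046 m)) and y of bar_a in the frame of vice between -0.02 and 0.02 m and z of bar_a in the frame of vice between 0.019 and 0.025 m and angle between each of bar_a, bar_b's own z axis and vertical below 0.06 rad and angle between the y axis of each of bar_a, bar_b and the y axis of vice, either way round below 0.15 rad and linear speed of each of bar_a, bar_b, block below 0.01 m/s and y of bar_b in the frame of vice between -0.02 and 0.02 m and z of bar_b in the frame of vice between 0.019 and 0.025 m and x of block in the frame of vice between 0.05 and 0.066 m and y of block in the frame of vice between -0.015 and 0.015 m and z of block in the frame of vice between 0.047 and 0.053 m and angle between block's own z axis and vertical below 0.05 rad and angle between the y axis of block and the x axis of vice, either way round below 0.06 rad and value of joint vice_jaw above 0.0515 m); the robot touches nothing.
It also fails if it takes over 93 s, if anything falls off the work surface, if the arm or the gripper's body presses on something with over 40 N, if the wrist force passes 120 N, or if a joint passes its speed limit or range.

### The arm

A 6-joint arm with a two-finger parallel gripper is mounted at the origin on a cart in front of the work surface, level with it; the furniture and walls round the work are solid. World frame = base frame: x ahead of the robot, y to its left, z up, the work surface at z = 0. Lengths are in m, angles in rad, forces in N, time in s.
With the tool pointing down it reaches from about 0.425 to 0.95 m from the base axis. Payload 14.7 kg.
Tool frame: the origin (TCP) lies midway between the tips of the shut fingers; the grasp point (between the pads) lies manip.grasp_offset behind it (manip.grasp_offset is the distance from the TCP to the grasp point, in m); y points along the fingers, x is the direction in which the jaws open and shut, and the axes are right-handed (so a half turn about y gives the same grasp; the last joint's range is limited). The gripper opens to 85 mm and grips with 20 to 120 N. Pads are 22 mm wide; open, the fingers measure 114 mm over their backs; the gripper's body (76 mm by 85 mm) begins 54 mm behind the grasp point. The pads swing forward as they close: fully open they stand 13 mm farther back than shut.
Start: joints at [1.06, 0.48, 1.596, -0, 1.065, -0.047], TCP at [0.291, 0.581, 0.231] pointing down, gripper open.
Joint ranges: [-2.75, 2.75], [-0.82, 2.05], [0.23, 2.67], [-1.56, 4.7], [0.09, 2.69], [-2.92, 2.92]. Speed limits (rad/s): [1.89, 1.89, 2.39, 3.01, 3.01, 3.01].

### API

Orientations are given as a unit quaternion [w, x, y, z].
In Python, from plant import manip gives the robot as it stands.
- The arm moves only by the shell command python3 -m pendant 'ROWS' [FORCE]. ROWS is JSON, a list of rows, each an object with "gripper": the opening, from 0 (shut) to 1 (fully open); "dp": the shift along the tool's x, y, z in m, a list of three; "twist": the turn, a rotation vector about the tool's x, y, z in degrees, a list of three. A call has 1 to 20 rows; each row shifts and turns the commanded pose from where the row before left it, along the tool's axes as they then stand; what a row does not reach is not made up. A row lasts 1/8 s, in which the tool goes at most 62.5 mm and 10.7 degrees, less where a joint would pass 70% of its speed; a pose out of reach is approached as far as the arm can. A call with a gripper value outside its range is refused whole. The fingers move at their own pace and stop on an object; FORCE is the grip in N (left out, the last holds). Time passes only in rows, so rows that do not move let the fingers close. It gives the time, the measured TCP pose, the force and the opening at its end, in the units of the state.
- manip.get_state(): the state, without advancing time (a new reading comes with each control period).
- manip.capture(name): name is "side" or "top" or "wrist"; returns the picture (384x512x3 uint8, blue, green, red); there is no depth.
- manip.camera_info(name): a dict with "vertical_fov" (degrees; the focal length in pixels is half the picture's height over the tangent of half this angle, whatever the lens; pixels are square), "cx", "cy" (the principal point, pixels), "T" (4x4, takes a point from camera to world coordinates). Camera axes: x right, y up, looking along -z (the intrinsics and any distortion apply to the point x, -y, -z); pixel columns grow to the right and rows downward; lengths in m; the calibration is good to about 2 mm. A picture is of the moment at which its call begins: read the wrist's pose just before it. camera_info takes no time and is no camera call; for the wrist camera it gives the pose at the moment of the call.
- manip.sign_off(): hands the job in, once; it reports no verdict.
The state is a dict: "t": time; "joint_positions": joint angles; "dq": joint speeds; "joint_torque": joint torques, N m; "ee_pos": TCP position; "tcp_rot": TCP orientation; "force": force on the tool from outside, world axes, zero at the start; "ft_torque": the same for the moment, N m; "finger_gap": finger opening in m.
Only numpy, scipy, OpenCV 4.12 (cv2) and the standard library are available. Lean on these libraries where they do the work, as an engineer would, in place of code of your own. Each camera call takes 0.05 s, during which the arm holds its last target.

## Working session

There is one attempt and no reset: what is moved stays moved. The work goes in short steps, Python scripts to look and compute and a shell command to move; the robot and the scene stay as the last step left them, time stands still between calls to the robot, and variables do not carry over. Pictures are saved under pics/ and viewed, and the job is handed in when it is done.

```bash
ls; mkdir -p pics; python3 - <<'E'
from plant import manip
import cv2
print(manip.get_state()); print(manip.grasp_offset)
for n in("side","top","wrist"):
    ci=manip.camera_info(n); print(n,ci)
    cv2.imwrite(f"pics/{n}0.png",manip.capture(n))
E
```

```text
pics
{'t': 0.0, 'joint_positions': array([ 1.06042717e+00,  4.80833618e-01,  1.59687280e+00, -1.54326492e-05,
        1.06511255e+00, -4.65866299e-02]), 'dq': array([-3.22014882e-04, -1.77258586e-03, -1.23666283e-03, -1.58175138e-03,
        2.71343777e-03,  2.55642525e-05]), 'joint_torque': array([-1.72930711e-03, -9.50688028e+01, -4.30150902e+01, -1.77407223e-04,
        1.29494441e-02, -1.17031470e-05]), 'ee_pos': array([0.29054068, 0.58098411, 0.23067164]), 'tcp_rot': array([-0.60130986,  0.60173919,  0.37133291, -0.37208637]), 'force': array([-0.06405814,  0.4863986 ,  0.72618635]), 'ft_torque': array([0.01208288, 0.006536  , 0.00996804]), 'finger_gap': 0.08528297990596363}
0.0187
side {'vertical_fov': 53.25391466585848, 'cx': 254.0723163567656, 'cy': 193.15595478011122, 'T': array([[ 0.99915152,  0.02701819, -0.03108471,  0.52528111],
       [-0.03942089,  0.40881751, -0.91176435, -0.90679038],
       [-0.01192624,  0.91221612,  0.40953572,  0.46153306],
       [ 0.        ,  0.        ,  0.        ,  1.        ]])}
top {'vertical_fov': 51.96411964781737, 'cx': 253.29913182243357, 'cy': 192.19391239964068, 'T': array([[-2.27758614e-02,  9.84289056e-01, -1.75089445e-01,
         4.06003165e-01],
       [-9.99733167e-01, -2.30988536e-02,  1.93245128e-04,
        -6.17319374e-03],
       [-3.85415641e-03,  1.75047127e-01,  9.84552512e-01,
         1.04188069e+00],
       [ 0.00000000e+00,  0.00000000e+00,  0.00000000e+00,
         1.00000000e+00]])}
wrist {'vertical_fov': 71.67742158117586, 'cx': 257.31397217702477, 'cy': 190.42002766602633, 'T': array([[ 0.44741924, -0.85220574, -0.27122206,  0.2213893 ],
       [ 0.89432366,  0.42597502,  0.13685929,  0.61586236],
       [-0.00109844, -0.30379379,  0.95273718,  0.37430647],
       [ 0.        ,  0.        ,  0.        ,  1.        ]])}
```

View pics/top0.png

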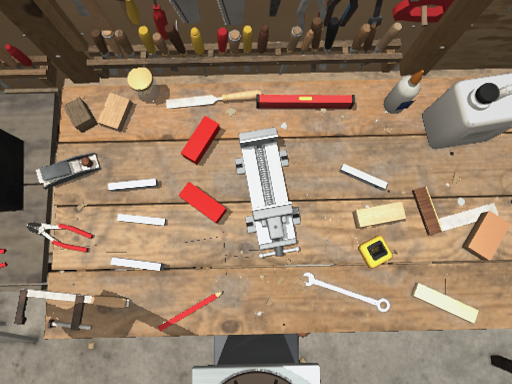

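View pics/side0.png

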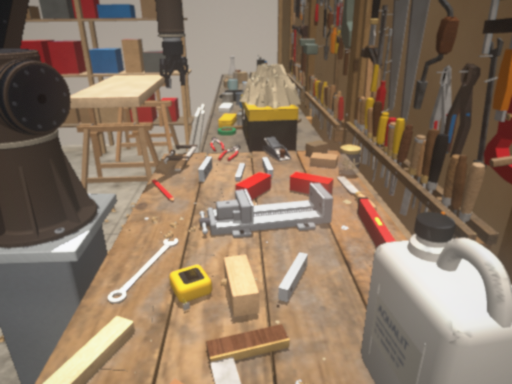

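View pics/wrist0.png

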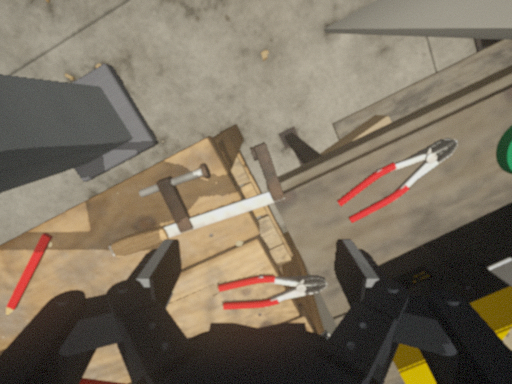

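```bash
cat > h.py <<'E'
from plant import manip
import cv2, numpy as np
def cam(n):
    ci=manip.camera_info(n); f=192/np.tan(np.radians(ci["vertical_fov"]/2))
    return dict(f=f,cx=ci["cx"],cy=ci["cy"],T=np.array(ci["T"]))
def ray(c,u,v):
    d=np.array([(u-c["cx"])/c["f"],-(v-c["cy"])/c["f"],-1.]); return c["T"][:3,3],c["T"][:3,:3]@d
def onz(c,u,v,z):
    o,d=ray(c,u,v); return o+d*(z-o[2])/d[2]
def proj(c,p):
    q=c["T"][:3,:3].T@(np.asarray(p)-c["T"][:3,3]); return np.array([c["cx"]+c["f"]*q[0]/-q[2],c["cy"]+c["f"]*q[1]/q[2]])
def tri(c1,p1,c2,p2):
    o1,d1=ray(c1,*p1);o2,d2=ray(c2,*p2)
    A=np.stack([d1,-d2],1);s=np.linalg.lstsq(A,o2-o1,rcond=None)[0]
    a=o1+d1*s[0];b=o2+d2*s[1];return (a+b)/2,np.linalg.norm(a-b)
def crop(img,x0,y0,x1,y1,k,name):
    cv2.imwrite("pics/"+name,cv2.resize(img[y0:y1,x0:x1],None,fx=k,fy=k,interpolation=cv2.INTER_CUBIC))
E
python3 - <<'E'
from h import *
t=cv2.imread("pics/top0.png"); s=cv2.imread("pics/side0.png")
crop(t,95,165,235,285,5,"c1.png"); crop(s,180,140,340,250,5,"c2.png"); crop(s,160,230,320,330,5,"c3.png");crop(t,225,115,415,260,4,"c4.png")
E
```

```text
(no output)
```

View pics/c1.png

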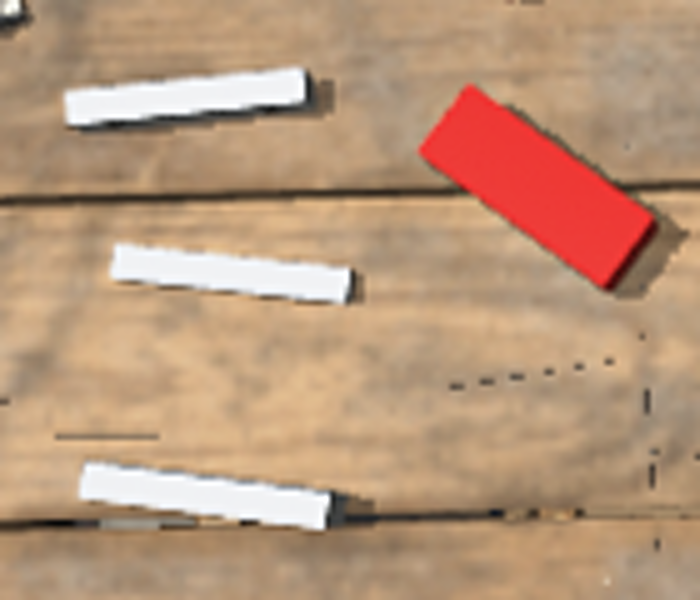

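View pics/c2.png

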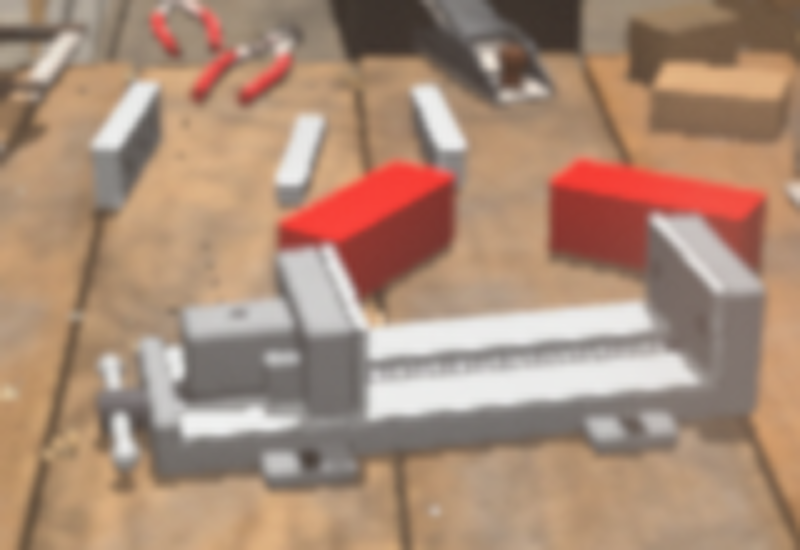

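View pics/c3.png

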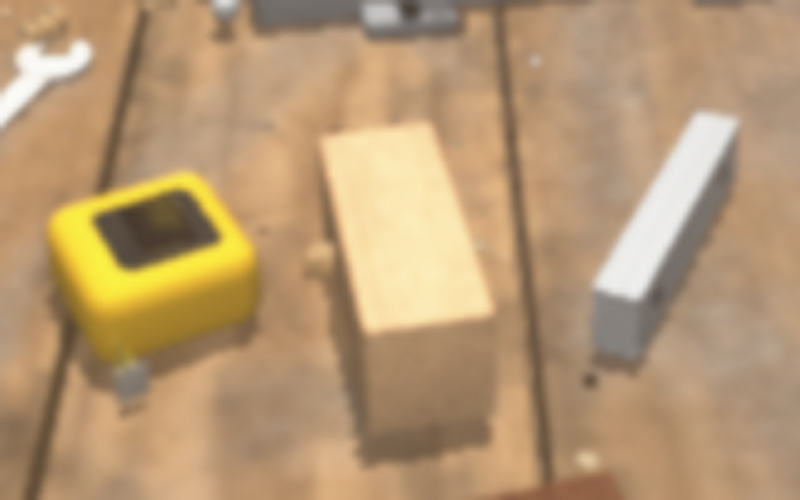

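View pics/c4.png

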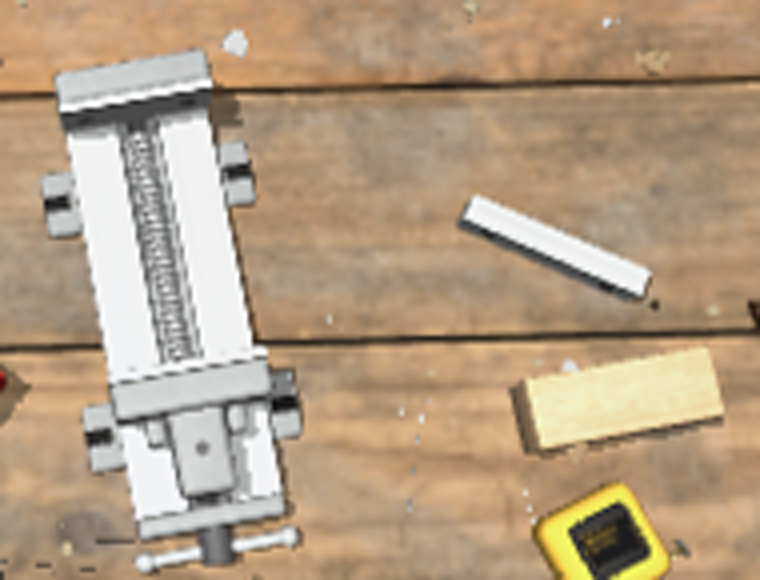

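```bash
python3 - <<'E'
from h import *
t=cv2.imread("pics/top0.png"); T=cam("top");S=cam("side")
g=cv2.cvtColor(t,cv2.COLOR_BGR2HSV)
m=((g[...,1]<40)&(g[...,2]>190)).astype(np.uint8)*255
cs,_=cv2.findContours(m,cv2.RETR_EXTERNAL,cv2.CHAIN_APPROX_NONE)
for c in cs:
    if cv2.contourArea(c)<150: continue
    r=cv2.minAreaRect(c); b=cv2.boxPoints(r)
    print(np.round(r[0],1),np.round(r[1],1),np.round(b,1).tolist())
    for z in(.016,.028,.042):
        w=np.array([onz(T,*p,z)[:2] for p in b]); e=np.linalg.norm(np.diff(w,axis=0),axis=1); print("  z",z,w.mean(0).round(4),e.round(4))
m=((g[...,0]>15)&(g[...,0]<28)&(g[...,1]>60)&(g[...,1]<140)&(g[...,2]>200)).astype(np.uint8)*255
m[:, :340]=0;m[:,420:]=0;m[:190]=0;m[240:]=0
m=cv2.morphologyEx(m,cv2.MORPH_OPEN,np.ones((3,3)))
cs,_=cv2.findContours(m,cv2.RETR_EXTERNAL,cv2.CHAIN_APPROX_NONE);c=max(cs,key=cv2.contourArea)
b=cv2.boxPoints(cv2.minAreaRect(c));print(b.tolist())
w=np.array([onz(T,*p,.045)[:2] for p in b]);print(w.round(4).tolist(),w.mean(0),np.linalg.norm(np.diff(w,axis=0),axis=1))
# height checks by triangulation, hand-read crop corners
def P(c1,c2): # top, side
    p,e=tri(T,c1,S,c2);print(p.round(4),round(e,4))
k=lambda x,y,x0,y0,s:(x0+(x+.5)/s-.5,y0+(y+.5)/s-.5)
print("bar far R"); P(k(478,196,225,115,4),k(738,120,160,230,5)); P(k(640,297,225,115,4),k(597,290,160,230,5))
print("block");P(k(710,350,225,115,4),k(492,314,160,230,5));P(k(523,383,225,115,4),k(432,124,160,230,5));P(k(538,452,225,115,4),k(322,140,160,230,5));P(k(722,413,225,115,4),k(367,330,160,230,5))
print("bar L");P(k(68,93,95,165,5),k(435,86,180,140,5));P(k(304,70,95,165,5),k(465,147,180,140,5))
print("vice fixed jaw face top");P(k(62,115,225,115,4),k(655,213,180,140,5));P(k(214,92,225,115,4),k(718,292,180,140,5))
print("moving jaw face top");P(k(108,380,225,115,4),k(325,246,180,140,5));P(k(268,357,225,115,4),k(367,327,180,140,5))
E
```

```text
[220.  375.7] [14.6 56.3] [[191.6999969482422, 369.0], [248.0, 367.70001220703125], [248.3000030517578, 382.29998779296875], [192.0, 383.6000061035156]]
  z 0.016 [0.1352 0.0853] [0.1381 0.0334 0.1372]
  z 0.028 [0.1384 0.0843] [0.1364 0.033  0.1356]
  z 0.042 [0.1421 0.083 ] [0.1346 0.0326 0.1337]
[287.5 374.5] [17. 63.] [[256.0, 366.0], [319.0, 366.0], [319.0, 383.0], [256.0, 383.0]]
  z 0.016 [ 0.1343 -0.0796] [0.1544 0.039  0.1533]
  z 0.028 [ 0.1375 -0.0787] [0.1526 0.0385 0.1515]
  z 0.042 [ 0.1412 -0.0777] [0.1505 0.038  0.1494]
[ 50.8 295.3] [48.5  7. ] [[26.399999618530273, 296.29998779296875], [27.100000381469727, 289.3999938964844], [75.30000305175781, 294.20001220703125], [74.5999984741211, 301.20001220703125]]
  z 0.016 [0.3354 0.5123] [0.0171 0.1241 0.017 ]
  z 0.028 [0.3363 0.5062] [0.0169 0.1227 0.0168]
  z 0.042 [0.3372 0.4992] [0.0166 0.121  0.0166]
[445.8 302.6] [66.  13.1] [[413.0, 294.79998779296875], [418.5, 282.8999938964844], [478.5, 310.5], [473.0, 322.3999938964844]]
  z 0.016 [ 0.2954 -0.4834] [0.0333 0.1599 0.033 ]
  z 0.028 [ 0.2966 -0.4778] [0.033  0.158
[... 4190 characters left out ...]
697265625, 198.36981201171875], [409.24908447265625, 217.32830810546875], [370.48681640625, 224.59622192382812]]
[[0.5416, -0.2955], [0.5581, -0.3959], [0.5092, -0.4005], [0.4931, -0.3009]] [ 0.5255161  -0.34817704] [0.10176721 0.04905966 0.10089707]
bar far R
[ 0.6561 -0.2483  0.0276] 0.0028
[ 0.5872 -0.3509  0.0248] 0.0008
block
[ 0.5481 -0.3863  0.0441] 0.0013
[ 0.5301 -0.266   0.0417] 0.001
[ 0.4864 -0.2729  0.0404] 0.0001
[ 0.5068 -0.3908  0.043 ] 0.003
bar L
[0.6173 0.3751 0.0254] 0.0049
[0.6274 0.251  0.0256] 0.0035
vice fixed jaw face top
[0.7069 0.0245 0.0705] 0.0008
[ 0.7204 -0.0734  0.0693] 0.001
moving jaw face top
[ 0.5335 -0.0013  0.0681] 0.0033
[ 0.5485 -0.1012  0.0692] 0.0027
```

```bash
cat >> h.py <<'E'
from scipy.spatial.transform import Rotation as Ro
def rot(s): q=np.array(s["tcp_rot"]); return Ro.from_quat(q[[1,2,3,0]])
def plan(xyz,yaw):
    """yaw=world yaw of tool x axis (mod pi); prints twist about tool y (deg) options and dp after twist"""
    s=manip.get_state();R=rot(s).as_matrix();p=np.array(s["ee_pos"])
    cur=np.arctan2(R[1,0],R[0,0]);print("t",s["t"],"p",p.round(4),"yawx",round(cur,4),"tooly",R[:,1].round(4),"q6",round(s["joint_positions"][5],3),"q1",round(s["joint_positions"][0],3),"F",np.round(s["force"],1),"gap",s["finger_gap"])
    for k in(-1,0,1):
        d=yaw-cur+k*np.pi; d=(d+np.pi/2*3)%(3*np.pi)-1.5*np.pi
        if abs(d)>np.pi: continue
        a=cur+d; X=np.array([np.cos(a),np.sin(a),0]);Y=np.array([0,0,-1]);Z=np.cross(X,Y); D=np.asarray(xyz)-p
        print("  twist_y deg",round(-np.degrees(d),2)," dp",np.array([D@X,D@Y,D@Z]).round(4))
def barpose(c,b,z):
    w=np.array([onz(c,*p,z)[:2] for p in b]); e=[w[1]-w[0],w[2]-w[1]]; l=max(e,key=np.linalg.norm)
    return w.mean(0),np.arctan2(l[1],l[0]),[np.linalg.norm(x) for x in e]
E
python3 - <<'E'
from h import *
T=cam("top")
c,a,e=barpose(T,[[107.4,182.6],[154.9,177.8],[155.6,184.7],[108,189.5]],.028);print("L",c,a)
plan([*c,.25],a+np.pi/2)
c,a,e=barpose(T,[[340.8,169.1],[343.5,162.8],[387.4,182.1],[384.7,188.4]],.028);print("R",c,a)
k=lambda x,y:(225+(x+.5)/4-.5,115+(y+.5)/4-.5)
c,a,e=barpose(T,[k(710,350),k(523,383),k(538,452),k(722,413)],.045);print("block",c,a,e)
E
```

```text
L [0.61662831 0.31302506] -1.4910918105775464
t 0.15 p [0.2906 0.5811 0.2308] yawx 1.107 tooly [-5.e-04 -8.e-04 -1.e+00] q6 -0.047 q1 1.06 F [-0.2 -0.3 -0.1] gap 0.0852512947490566
  twist_y deg 58.86  dp [ 0.3037 -0.0192 -0.2932]
  twist_y deg -121.14  dp [-0.3037 -0.0192  0.2932]
R [ 0.62393347 -0.29853361] -2.0266039401149074
block [ 0.51824195 -0.32815765] 1.7222634810846296 [np.float64(0.12212963242810448), np.float64(0.04454933703416963)]
```

```bash
python3 -m pendant '[{"gripper":0.4,"dp":[0,0,0],"twist":[0,9.8,0]},{"gripper":0.4,"dp":[0,0,0],"twist":[0,9.8,0]},{"gripper":0.4,"dp":[0,0,0],"twist":[0,9.8,0]},{"gripper":0.4,"dp":[0,0,0],"twist":[0,9.8,0]},{"gripper":0.4,"dp":[0,0,0],"twist":[0,9.8,0]},{"gripper":0.4,"dp":[0,0,0],"twist":[0,9.8,0]},{"gripper":0.4,"dp":[0.038,0,-0.0366],"twist":[0,0,0]},{"gripper":0.4,"dp":[0.038,0,-0.0366],"twist":[0,0,0]},{"gripper":0.4,"dp":[0.038,0,-0.0366],"twist":[0,0,0]},{"gripper":0.4,"dp":[0.038,0,-0.0366],"twist":[0,0,0]},{"gripper":0.4,"dp":[0.038,0,-0.0366],"twist":[0,0,0]},{"gripper":0.4,"dp":[0.038,0,-0.0366],"twist":[0,0,0]},{"gripper":0.4,"dp":[0.038,0,-0.0366],"twist":[0,0,0]},{"gripper":0.4,"dp":[0.038,0,-0.0366],"twist":[0,0,0]},{"gripper":0.4,"dp":[0,0,0],"twist":[0,0,0]}]' 60
python3 - <<'E'
from h import *
plan([.6166,.3130,.1],-1.491+np.pi/2)
C=cam("wrist");im=manip.capture("wrist");cv2.imwrite("pics/w1.png",im)
print(proj(C,[.6166,.313,.028])); np.save("w1T.npy",C["T"])
E
```

```text
t: 2.02
ee_pos: [0.6199, 0.3112, 0.2307]
tcp_rot: [-0.706, 0.707, 0.027, -0.027]
force: [-0.3, 0.9, 0.3]
finger_gap: 0.0346
t 2.025 p [0.6199 0.3112 0.2307] yawx 0.0771 tooly [ 3.e-04 -6.e-04 -1.e+00] q6 0.345 q1 0.422 F [-0.3  0.9  0.3] gap 0.03456312267498141
  twist_y deg 179.85  dp [ 0.0032  0.1307 -0.0021]
  twist_y deg -0.15  dp [-0.0032  0.1307  0.0021]
[254.66768706 165.31088966]
```

View pics/w1.png

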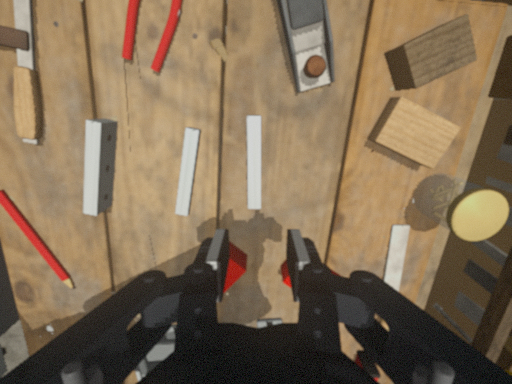

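The wrist view shows four candidates: tall bar at (95,167), showing a wide side; low bar at (187,171), with almost no side; and the 28 mm bar at (254,162), which matches the top view's (131,184). The fourth is the mate at top (364,177). I'll confirm this one with an enlarged crop and a two-view height.

```bash
python3 - <<'E'
from h import *
t=cv2.imread("pics/top0.png"); im=cv2.imread("pics/w1.png")
C=cam("wrist");C["T"]=np.load("w1T.npy");T=cam("top");S=cam("side")
g=cv2.cvtColor(im,cv2.COLOR_BGR2HSV)
m=((g[...,1]<45)&(g[...,2]>160)).astype(np.uint8)*255
cs,_=cv2.findContours(m,cv2.RETR_EXTERNAL,cv2.CHAIN_APPROX_NONE)
tops={'tall':(135.3,263.5),'low':(140.4,219.1),'mid':(131.5,183.7)}
for c in cs:
    if cv2.contourArea(c)<300: continue
    r=cv2.minAreaRect(c)
    if not(60<r[0][0]<300 and 100<r[0][1]<230):continue
    b=cv2.boxPoints(r);n=min(tops,key=lambda k:abs({'tall':92,'low':187,'mid':254}[k]-r[0][0]))
    p,e=tri(C,r[0],T,tops[n]);print(n,np.round(r[0],1),np.round(r[1],1),"tri",p.round(4),round(e,4))
    w,a,l=barpose(C,b,p[2]);print("   pose",w.round(4),round(a,4),np.round(l,4)); w,a,l=barpose(C,b,.028);print("   pose.028",w.round(4),round(a,4),np.round(l,4))
crop(im,60,90,300,235,3,"c5.png")
plan([.6166,.3130,.1],-1.491+np.pi/2)
E
```

```text
low [186.3 171.1] [14.3 88.2] tri [0.5232 0.2928 0.0111] 0.0032
   pose [0.5214 0.2904] 1.4396 [0.1287 0.0188]
   pose.028 [0.5257 0.295 ] 1.4396 [0.1227 0.018 ]
tall [ 91.  167.1] [15.5 95.8] tri [0.4083 0.2954 0.0388] 0.0044
   pose [0.406  0.2933] 1.4166 [0.1297 0.0187]
   pose.028 [0.3993 0.2902] 1.4166 [0.1339 0.0193]
mid [253.5 162. ] [94. 15.] tri [0.6162 0.3155 0.0219] 0.0032
   pose [0.615  0.3126] -1.4895 [0.0191 0.1288]
   pose.028 [0.615  0.3139] -1.4895 [0.0188 0.1265]
t 2.075 p [0.6183 0.3125 0.2307] yawx 0.0782 tooly [-7.e-04 -3.e-04 -1.e+00] q6 0.346 q1 0.424 F [0.3 0.1 0.1] gap 0.03429069010707273
  twist_y deg 179.91  dp [ 0.0017  0.1307 -0.0006]
  twist_y deg -0.09  dp [-0.0017  0.1307  0.0006]
```

View pics/c5.png

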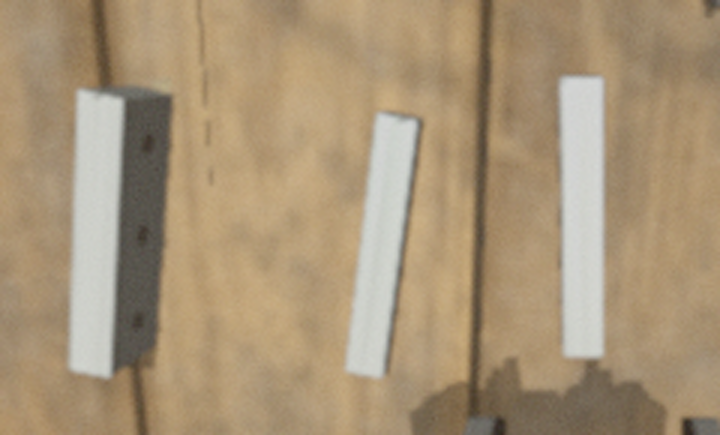

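```bash
python3 -m pendant '[{"gripper":0.4,"dp":[-0.0022,0.05,-0.0007],"twist":[0,0,0]},{"gripper":0.4,"dp":[0,0.05,0],"twist":[0,0,0]},{"gripper":0.4,"dp":[0,0.05,0],"twist":[0,0,0]},{"gripper":0.4,"dp":[0,0.04,0],"twist":[0,0,0]},{"gripper":0.4,"dp":[0,0.02,0],"twist":[0,0,0]},{"gripper":0.4,"dp":[0,0.012,0],"twist":[0,0,0]},{"gripper":0.4,"dp":[0,0,0],"twist":[0,0,0]},{"gripper":0.4,"dp":[0,0,0],"twist":[0,0,0]}]' 60
python3 - <<'E'
from h import *
plan([.616,.3132,.005],-1.490+np.pi/2)
E
```

```text
t: 3.08
ee_pos: [0.6161, 0.3136, 0.0107]
tcp_rot: [0.707, -0.706, -0.029, 0.028]
force: [0.0, -0.0, 0.3]
finger_gap: 0.0342
t 3.075 p [0.6161 0.3136 0.0107] yawx 0.0808 tooly [ 1.8e-03  8.0e-04 -1.0e+00] q6 0.346 q1 0.427 F [ 0.  -0.   0.3] gap 0.03418021354290464
  twist_y deg 0.0  dp [-0.0001  0.0057 -0.0004]
  twist_y deg -180.0  dp [0.0001 0.0057 0.0004]
```

```bash
python3 -m pendant '[{"gripper":0.4,"dp":[0,0.004,0],"twist":[0,0,0]},{"gripper":0,"dp":[0,0,0],"twist":[0,0,0]},{"gripper":0,"dp":[0,0,0],"twist":[0,0,0]},{"gripper":0,"dp":[0,0,0],"twist":[0,0,0]},{"gripper":0,"dp":[0,-0.02,0],"twist":[0,0,0]},{"gripper":0,"dp":[0,-0.05,0],"twist":[0,0,0]},{"gripper":0,"dp":[0,-0.05,0],"twist":[0,0,0]},{"gripper":0,"dp":[0,-0.02,0],"twist":[0,0,0]},{"gripper":0,"dp":[0,0,0],"twist":[0,0,0]}]' 80
python3 - <<'E'
from h import *
yaw=.15
v0=np.array([.7137,-.0245])
u=np.array([np.cos(yaw),np.sin(yaw)])
for d in(36,60,84): print(v0-u*d/1000)
t=v0-u*.036
plan([*t,.145],yaw)
C=cam("wrist");cv2.imwrite("pics/w2.png",manip.capture("wrist"))
E
```

```text
t: 4.2
ee_pos: [0.6158, 0.3133, 0.1466]
tcp_rot: [0.707, -0.706, -0.029, 0.028]
force: [-0.3, -0.6, -6.9]
finger_gap: 0.0165
[ 0.67810424 -0.02987977]
[ 0.65437374 -0.03346629]
[ 0.63064323 -0.0370528 ]
t 4.2 p [0.6158 0.3133 0.1466] yawx 0.0807 tooly [ 2.e-03  9.e-04 -1.e+00] q6 0.346 q1 0.427 F [-0.3 -0.6 -6.9] gap 0.016527616780793834
  twist_y deg 176.03  dp [-0.0104  0.0016  0.3487]
  twist_y deg -3.97  dp [ 0.0104  0.0016 -0.3487]
```

View pics/w2.png

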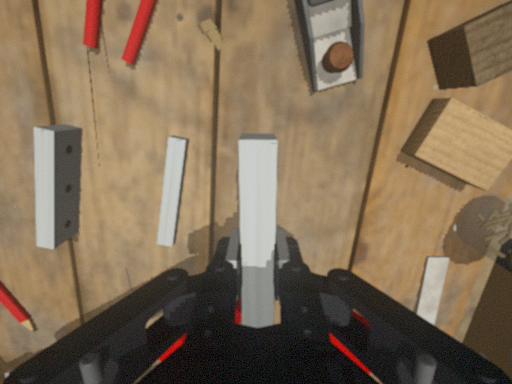

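```bash
python3 -m pendant '[{"gripper":0,"dp":[0,-0.03,0],"twist":[0,-4,0]},{"gripper":0,"dp":[0,-0.02,-0.05],"twist":[0,0,0]},{"gripper":0,"dp":[0,0,-0.055],"twist":[0,0,0]},{"gripper":0,"dp":[0,0,-0.055],"twist":[0,0,0]},{"gripper":0,"dp":[0,0,-0.055],"twist":[0,0,0]},{"gripper":0,"dp":[0,0,-0.055],"twist":[0,0,0]},{"gripper":0,"dp":[0.01,0,-0.055],"twist":[0,0,0]},{"gripper":0,"dp":[0,0,-0.054],"twist":[0,0,0]},{"gripper":0,"dp":[0,0,-0.03],"twist":[0,0,0]},{"gripper":0,"dp":[0,0,0],"twist":[0,0,0]},{"gripper":0,"dp":[0,0,0],"twist":[0,0,0]}]'
python3 - <<'E'
from h import *
C=cam("wrist");cv2.imwrite("pics/w3.png",manip.capture("wrist"));np.save("w3T.npy",C["T"])
plan([.6781,-.0299,.145],.15)
E
```

```text
t: 5.62
ee_pos: [0.6854, -0.0893, 0.1932]
tcp_rot: [0.705, -0.705, -0.052, 0.054]
force: [-1.5, 0.5, -6.3]
finger_gap: 0.016
t 5.675 p [ 0.6856 -0.0888  0.1937] yawx 0.151 tooly [-2.5e-03  7.0e-04 -1.0e+00] q6 -0.324 q1 -0.173 F [ 0.5  1.  -5.3] gap 0.016085380457846608
  twist_y deg 0.06  dp [0.0013 0.0487 0.0594]
  twist_y deg -179.94  dp [-0.0013  0.0487 -0.0594]
```

View pics/w3.png

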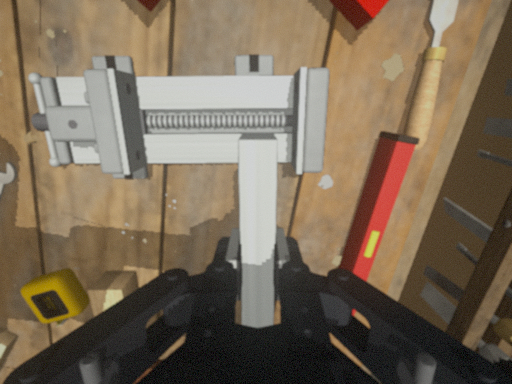

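```bash
python3 - <<'E'
from h import *
crop(cv2.imread("pics/w3.png"),80,45,340,190,3,"c6.png")
E
```

```text
(no output)
```

View pics/c6.png

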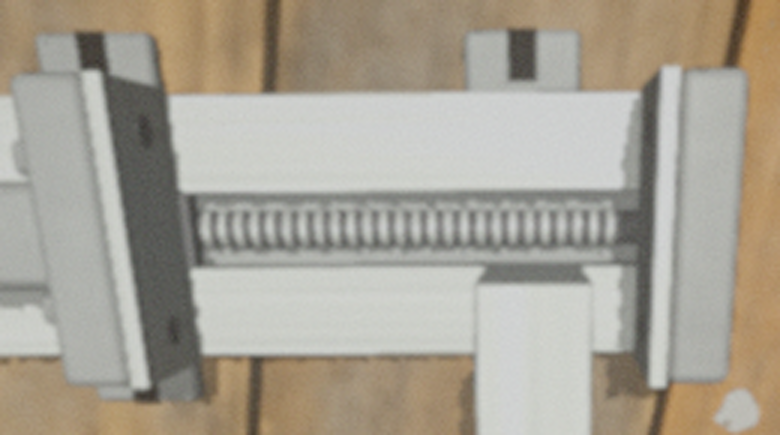

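```bash
python3 - <<'E'
from h import *
C=cam("wrist");C["T"]=np.load("w3T.npy")
k=lambda x,y:(80+(x+.5)/3-.5,45+(y+.5)/3-.5)
def L(n,a,b,z):
    p,q=onz(C,*k(*a),z)[:2],onz(C,*k(*b),z)[:2];d=q-p;print(n,p.round(4),q.round(4),"mid",((p+q)/2).round(4),"len",np.linalg.norm(d).round(4),"ang",np.arctan2(d[1],d[0]).round(4));return p,q
L("fixtop",(663,66),(649,388),.072)
L("movtop",(104,70),(151,388),.072)
a=L("bed up",(175,93),(638,93),.022);b=L("bed lo",(200,355),(635,354),.022)
L("fix bottom",(640,93),(635,354),.022)
for x in(250,400,600):
    p=onz(C,*k(x,93),.022)[:2];q=onz(C,*k(x,355),.022)[:2];print((p+q)/2,np.linalg.norm(p-q))
# held bar top corners
E
```

```text
fixtop [0.7077 0.027 ] [ 0.7229 -0.0724] mid [ 0.7153 -0.0227] len 0.1005 ang -1.4189
movtop [5.397e-01 5.000e-04] [ 0.5545 -0.098 ] mid [ 0.5471 -0.0488] len 0.0996 ang -1.4219
bed up [ 0.5398 -0.001 ] [0.7067 0.0242] mid [0.6233 0.0116] len 0.1688 ang 0.1499
bed lo [ 0.5512 -0.0974] [ 0.7238 -0.0708] mid [ 0.6375 -0.0841] len 0.1746 ang 0.1531
fix bottom [0.7074 0.0244] [ 0.7238 -0.0708] mid [ 0.7156 -0.0232] len 0.0965 ang -1.4008
[ 0.56896906 -0.0456407 ] 0.09762689102975833
[ 0.62581184 -0.03703065] 0.09713930135590881
[ 0.70150856 -0.02556478] 0.09697771372959518
```

```bash
python3 - <<'E'
from h import *
plan([.6792,-.0287,.0300],.151)
E
```

```text
t 5.675 p [ 0.6856 -0.0888  0.1937] yawx 0.151 tooly [-2.5e-03  7.0e-04 -1.0e+00] q6 -0.324 q1 -0.173 F [ 0.5  1.  -5.3] gap 0.016085380457846608
  twist_y deg 0.0  dp [0.0027 0.1637 0.0604]
  twist_y deg -180.0  dp [-0.0027  0.1637 -0.0604]
```

```bash
python3 -m pendant '[{"gripper":0,"dp":[0.0027,0.02,0.03],"twist":[0,0,0]},{"gripper":0,"dp":[0,0.03,0.0304],"twist":[0,0,0]},{"gripper":0,"dp":[0,0.04,0],"twist":[0,0,0]},{"gripper":0,"dp":[0,0.03,0],"twist":[0,0,0]},{"gripper":0,"dp":[0,0.02,0],"twist":[0,0,0]},{"gripper":0,"dp":[0,0,0],"twist":[0,0,0]},{"gripper":0,"dp":[0,0,0],"twist":[0,0,0]}]'
python3 - <<'E'
from h import *
plan([.6792,-.0287,.0300],.151)
E
```

```text
t: 6.55
ee_pos: [0.6809, -0.0295, 0.0564]
tcp_rot: [-0.705, 0.705, 0.054, -0.053]
force: [-0.3, -0.3, -5.4]
finger_gap: 0.0162
t 6.55 p [ 0.6809 -0.0295  0.0564] yawx 0.1507 tooly [ 1.4e-03 -1.0e-04 -1.0e+00] q6 -0.239 q1 -0.088 F [-0.3 -0.3 -5.4] gap 0.016153981808577095
  twist_y deg 179.98  dp [ 0.0015  0.0264 -0.001 ]
  twist_y deg -0.02  dp [-0.0015  0.0264  0.001 ]
```

```bash
python3 -m pendant '[{"gripper":0,"dp":[-0.0015,0.016,0.001],"twist":[0,0,0]},{"gripper":0,"dp":[0,0.0085,0],"twist":[0,0,0]},{"gripper":0,"dp":[0,0.002,0],"twist":[0,0,0]},{"gripper":0,"dp":[0,0,0],"twist":[0,0,0]},{"gripper":0,"dp":[0,0,0],"twist":[0,0,0]}]'
python3 - <<'E'
from h import *
plan([.6792,-.0287,.0300],.151)
E
```

```text
t: 7.18
ee_pos: [0.6787, -0.0289, 0.0291]
tcp_rot: [-0.705, 0.705, 0.053, -0.053]
force: [0.6, -0.1, -6.2]
finger_gap: 0.0165
t 7.175 p [ 0.6787 -0.0289  0.0291] yawx 0.1505 tooly [ 5.e-04 -1.e-04 -1.e+00] q6 -0.238 q1 -0.087 F [ 0.6 -0.1 -6.2] gap 0.016485962005751108
  twist_y deg 179.97  dp [-0.0005 -0.0009 -0.0001]
  twist_y deg -0.03  dp [ 0.0005 -0.0009  0.0001]
```

```bash
python3 -m pendant '[{"gripper":0,"dp":[0,0.001,0],"twist":[0,0,0]},{"gripper":0,"dp":[0,0,0],"twist":[0,0,0]},{"gripper":0,"dp":[0,0,0],"twist":[0,0,0]}]'
```

```text
t: 7.55
ee_pos: [0.6785, -0.0289, 0.0279]
tcp_rot: [-0.705, 0.705, 0.053, -0.053]
force: [0.4, 0.4, -5.8]
finger_gap: 0.0164
```

```bash
python3 -m pendant '[{"gripper":0,"dp":[0,0.001,0],"twist":[0,0,0]},{"gripper":0,"dp":[0,0.001,0],"twist":[0,0,0]},{"gripper":0,"dp":[0,0,0],"twist":[0,0,0]}]'
```

```text
t: 7.92
ee_pos: [0.6786, -0.0288, 0.0278]
tcp_rot: [-0.705, 0.705, 0.053, -0.053]
force: [-10.0, 0.4, 24.2]
finger_gap: 0.0165
```

```bash
python3 -m pendant '[{"gripper":0,"dp":[0,-0.001,0],"twist":[0,0,0]},{"gripper":0.37,"dp":[0,0,0],"twist":[0,0,0]},{"gripper":0.37,"dp":[0,0,0],"twist":[0,0,0]},{"gripper":0.37,"dp":[0,0,0],"twist":[0,0,0]},{"gripper":0.37,"dp":[0,-0.02,0],"twist":[0,0,0]},{"gripper":0.37,"dp":[0,-0.05,0],"twist":[0,0,0]},{"gripper":0.37,"dp":[0,-0.06,0],"twist":[0,0,0]},{"gripper":0.37,"dp":[0,-0.03,-0.05],"twist":[0,0,0]},{"gripper":0.37,"dp":[0,0,-0.05],"twist":[0,0,0]},{"gripper":0.37,"dp":[0,0,0],"twist":[0,0,0]}]'
python3 - <<'E'
from h import *
C=cam("wrist");cv2.imwrite("pics/w4.png",manip.capture("wrist"));np.save("w4T.npy",C["T"])
plan([.6239,-.2985,.2],-2.0266+np.pi/2)
E
```

```text
t: 9.18
ee_pos: [0.6946, -0.1313, 0.1883]
tcp_rot: [-0.705, 0.706, 0.053, -0.051]
force: [-0.8, 0.7, -1.1]
finger_gap: 0.0314
t 9.225 p [ 0.694  -0.1294  0.1876] yawx 0.1483 tooly [ 1.8e-03 -3.0e-04 -1.0e+00] q6 -0.376 q1 -0.227 F [ 0.8  0.8 -0.8] gap 0.031163111580709058
  twist_y deg 34.61  dp [ 0.0115 -0.0124 -0.1827]
  twist_y deg -145.39  dp [-0.0115 -0.0124  0.1827]
```

View pics/w4.png

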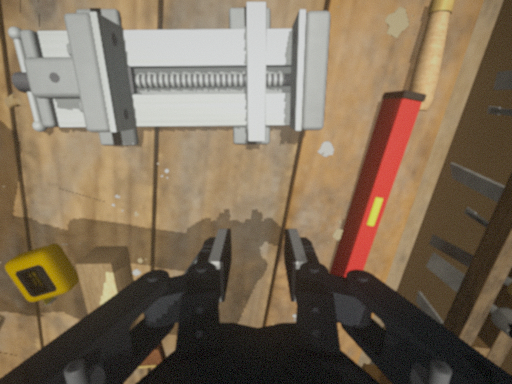

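```bash
python3 -m pendant '[{"gripper":0.4,"dp":[0,-0.03,0],"twist":[0,8.7,0]},{"gripper":0.4,"dp":[0,-0.012,0],"twist":[0,8.7,0]},{"gripper":0.4,"dp":[0,0,0],"twist":[0,8.7,0]},{"gripper":0.4,"dp":[0,0,0],"twist":[0,8.6,0]},{"gripper":0.4,"dp":[0.0115,0,-0.045],"twist":[0,0,0]},{"gripper":0.4,"dp":[0,0,-0.05],"twist":[0,0,0]},{"gripper":0.4,"dp":[0,0,-0.05],"twist":[0,0,0]},{"gripper":0.4,"dp":[0,0,-0.0375],"twist":[0,0,0]},{"gripper":0.4,"dp":[0,0,0],"twist":[0,0,0]},{"gripper":0.4,"dp":[0,0,0],"twist":[0,0,0]}]'
python3 - <<'E'
from h import *
C=cam("wrist");im=manip.capture("wrist");cv2.imwrite("pics/w5.png",im);np.save("w5T.npy",C["T"])
g=cv2.cvtColor(im,cv2.COLOR_BGR2HSV)
m=((g[...,1]<45)&(g[...,2]>160)).astype(np.uint8)*255
cs,_=cv2.findContours(m,cv2.RETR_EXTERNAL,cv2.CHAIN_APPROX_NONE)
T=cam("top")
for c in cs:
    r=cv2.minAreaRect(c)
    if cv2.contourArea(c)<500: continue
    w,a,l=barpose(C,cv2.boxPoints(r),.028)
    p,e=tri(C,r[0],T,(364.1,175.6));print(np.round(r[0]),np.round(r[1]),w,a,l,"tri",p.round(4),e)
plan([.6239,-.2985,.008],-2.0266+np.pi/2)
E
```

```text
t: 10.48
ee_pos: [0.624, -0.2957, 0.2289]
tcp_rot: [0.689, -0.689, 0.159, -0.16]
force: [0.5, 0.3, 0.3]
finger_gap: 0.0342
[495. 342.] [34. 51.] [ 0.84794323 -0.73668741] 0.1547239445874271 [np.float64(0.07737095989613806), np.float64(0.07562916992980172)] tri [ 0.5896 -0.178   0.4076] 0.09645371570111547
[487. 188.] [51. 48.] [ 0.89131718 -0.46018115] -1.7437621970728672 [np.float64(0.0632429705609661), np.float64(0.0755342223902377)] tri [ 0.5285 -0.1307  0.5431] 0.049289520918075376
[ 58. 208.] [152.  24.] [ 0.34788728 -0.23452686] -1.879878408248076 [np.float64(0.03270959987847751), np.float64(0.2131914681674561)] tri [ 0.5709 -0.2267  0.2749] 0.0016802598396798744
[256. 166.] [93. 15.] [ 0.62239226 -0.29729942] -2.0179823133462396 [np.float64(0.018815413093617693), np.float64(0.12583140308496185)] tri [ 0.6236 -0.2957  0.0312] 0.00429223182523098
[82. 63.] [31. 44.] [ 0.49289665 -0.09240139] 0.1306767423375945 [np.float64(0.05442194979214986), np.float64(0.031415737804408296)] tri [ 0.5904 -0.2072  0.2736] 0.05668359526731901
[141.   9.] [35. 65.] [ 0.58675099 -0.07669383] 0.132863699344485 [np.float64(0.07251860093086465), np.float64(0.03329825183595342)] tri [ 0.6048 -0.2065  0.2795] 0.0804003810898981
[61. 34.] [94. 75.] [ 0.49005976 -0.05807601] -1.3452026923053753 [np.float64(0.08745736984286592), np.float64(0.08791931148132029)] tri [ 0.5918 -0.2033  0.2849] 0.06299285907532051
t 10.525 p [ 0.6241 -0.2954  0.2289] yawx -0.454 tooly [ 3.e-04  3.e-04 -1.e+00] q6 -0.032 q1 -0.486 F [-0.2 -0.3 -0.5] gap 0.03424724915226435
  twist_y deg 0.1  dp [ 0.0012  0.2209 -0.0029]
  twist_y deg -179.9  dp [-0.0012  0.2209  0.0029]
```

View pics/w5.png

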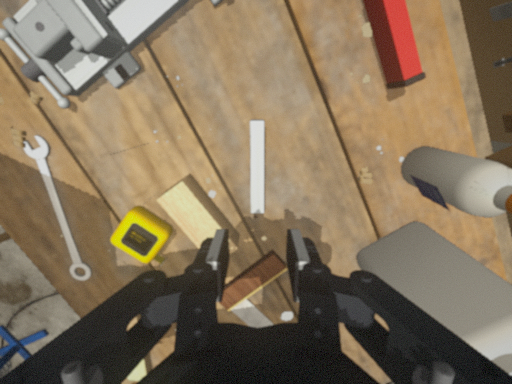

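```bash
python3 -m pendant '[{"gripper":0.4,"dp":[0,0.05,-0.0029],"twist":[0,0,0]},{"gripper":0.4,"dp":[0,0.05,0],"twist":[0,0,0]},{"gripper":0.4,"dp":[0,0.05,0],"twist":[0,0,0]},{"gripper":0.4,"dp":[0,0.04,0],"twist":[0,0,0]},{"gripper":0.4,"dp":[0,0.02,0],"twist":[0,0,0]},{"gripper":0.4,"dp":[0,0.009,0],"twist":[0,0,0]},{"gripper":0.4,"dp":[0,0.003,0],"twist":[0,0,0]},{"gripper":0.4,"dp":[0,0,0],"twist":[0,0,0]}]'
python3 - <<'E'
from h import *
plan([.6229,-.298,.0065],-2.022+np.pi/2)
E
```

```text
t: 11.52
ee_pos: [0.623, -0.2996, 0.008]
tcp_rot: [-0.689, 0.689, -0.159, 0.16]
force: [0.9, -0.3, -0.7]
finger_gap: 0.0338
t 11.525 p [ 0.623  -0.2996  0.008 ] yawx -0.455 tooly [ 1.5e-03 -8.0e-04 -1.0e+00] q6 -0.037 q1 -0.492 F [ 0.9 -0.3 -0.7] gap 0.03377101642892295
  twist_y deg 179.78  dp [ 0.0008  0.0015 -0.0014]
  twist_y deg -0.22  dp [-0.0008  0.0015  0.0014]
```

```bash
python3 -m pendant '[{"gripper":0.4,"dp":[-0.0005,0.0015,0.001],"twist":[0,0,0]},{"gripper":0,"dp":[0,0,0],"twist":[0,0,0]},{"gripper":0,"dp":[0,0,0],"twist":[0,0,0]},{"gripper":0,"dp":[0,0,0],"twist":[0,0,0]},{"gripper":0,"dp":[0,-0.02,0],"twist":[0,0,0]},{"gripper":0,"dp":[0,-0.05,0],"twist":[0,0,0]},{"gripper":0,"dp":[0,-0.05,0],"twist":[0,0,0]},{"gripper":0,"dp":[0,-0.02,0],"twist":[0,-8.7,0]},{"gripper":0,"dp":[0,0,0],"twist":[0,-8.7,0]},{"gripper":0,"dp":[0,0,0],"twist":[0,-8.7,0]},{"gripper":0,"dp":[0,0,0],"twist":[0,-8.6,0]},{"gripper":0,"dp":[0.012,0,0.045],"twist":[0,0,0]},{"gripper":0,"dp":[0.012,0,0.045],"twist":[0,0,0]},{"gripper":0,"dp":[0.012,0,0.045],"twist":[0,0,0]},{"gripper":0,"dp":[0.012,0,0.045],"twist":[0,0,0]},{"gripper":0,"dp":[0,0,0.03],"twist":[0,0,0]},{"gripper":0,"dp":[0,0,0],"twist":[0,0,0]},{"gripper":0,"dp":[0,0,0],"twist":[0,0,0]}]' 80
python3 - <<'E'
from h import *
C=cam("wrist");cv2.imwrite("pics/w6.png",manip.capture("wrist"));np.save("w6T.npy",C["T"])
plan([.6317,-.0359,.030],.151)
im=cv2.imread("pics/w4.png");crop(im,190,0,340,145,5,"c7.png")
E
```

```text
t: 13.78
ee_pos: [0.6384, -0.0837, 0.1461]
tcp_rot: [-0.705, 0.705, 0.054, -0.053]
force: [0.1, -0.4, -4.8]
finger_gap: 0.0162
t 13.825 p [ 0.6384 -0.0841  0.146 ] yawx 0.1501 tooly [ 7.e-04 -3.e-04 -1.e+00] q6 -0.328 q1 -0.178 F [-0.5  0.6 -5.2] gap 0.016461004379566237
  twist_y deg 179.95  dp [-0.0006  0.116  -0.0487]
  twist_y deg -0.05  dp [0.0006 0.116  0.0487]
```

View pics/w6.png

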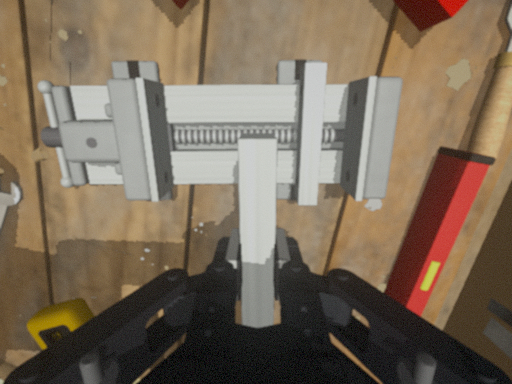

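View pics/c7.png

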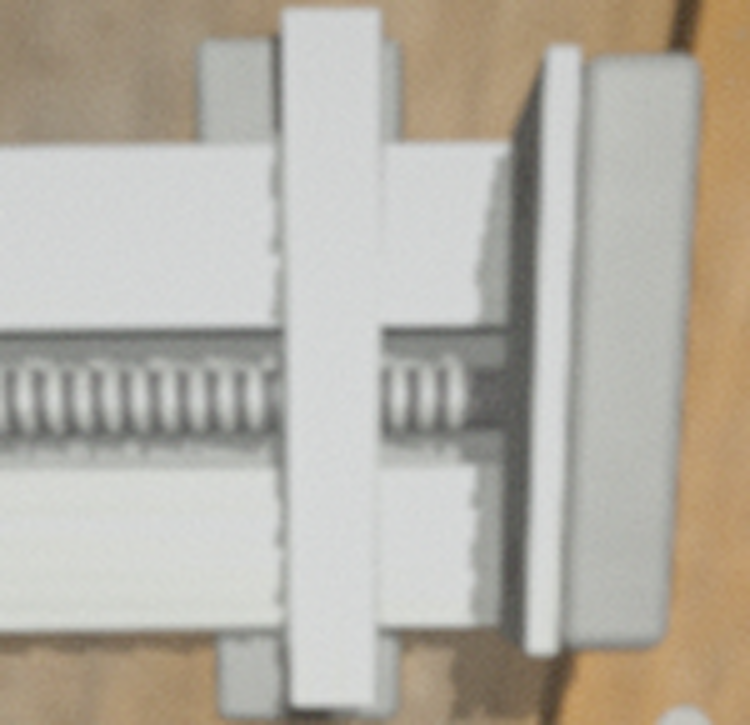

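```bash
python3 - <<'E'
from h import *
C=cam("wrist");C["T"]=np.load("w4T.npy")
k=lambda x,y:(190+(x+.5)/5-.5,(y+.5)/5-.5)
b=[onz(C,*k(*p),.05)[:2] for p in[(282,8),(380,10),(377,707),(290,705)]]
print(np.mean(b,0)); f=[onz(C,*k(*p),.072)[:2] for p in[(548,45),(527,653)]];print(np.mean(f,0))
e=[onz(C,*k(*p),.022)[:2] for p in[(330,143),(330,630)]];print("bedmid",np.mean(e,0))
u=np.array([np.cos(.151),np.sin(.151)]);n=np.array([-u[1],u[0]]);f0=np.mean(f,0)
print("bar rel face",(np.mean(b,0)-f0)@u*1e3,"lat vs bed",(np.mean(b,0)-np.mean(e,0))@n*1e3, "lat vs jaw",(np.mean(b,0)-f0)@n*1e3)
d=(b[0]+b[1]-b[2]-b[3]);print("ang vs vice y",np.arctan2(d[1],d[0])-np.pi/2-.151)
E
python3 -m pendant '[{"gripper":0,"dp":[0.0006,0,0.0487],"twist":[0,0,0]},{"gripper":0,"dp":[0,0.05,0],"twist":[0,0,0]},{"gripper":0,"dp":[0,0.04,0],"twist":[0,0,0]},{"gripper":0,"dp":[0,0.015,0],"twist":[0,0,0]},{"gripper":0,"dp":[0,0.005,0],"twist":[0,0,0]},{"gripper":0,"dp":[0,0.004,0],"twist":[0,0,0]},{"gripper":0,"dp":[0,0,0],"twist":[0,0,0]},{"gripper":0,"dp":[0,0,0],"twist":[0,0,0]}]'
python3 - <<'E'
from h import *
plan([.6317,-.0359,.0285],.151)
E
```

```text
[ 0.67866416 -0.02774363]
[ 0.71501725 -0.02199974]
bedmid [ 0.6781935  -0.02832143]
bar rel face -36.80346966421286 lat vs bed 0.5004261766632635 lat vs jaw -0.21005774456474452
ang vs vice y -0.0010969069949220145
t: 14.82
ee_pos: [0.6321, -0.0352, 0.0322]
tcp_rot: [-0.705, 0.705, 0.054, -0.053]
force: [-0.1, 0.2, -5.2]
finger_gap: 0.0166
t 14.825 p [ 0.6321 -0.0352  0.0322] yawx 0.1505 tooly [ 1.2e-03 -1.0e-04 -1.0e+00] q6 -0.254 q1 -0.104 F [-0.1  0.2 -5.2] gap 0.01658443109695169
  twist_y deg 179.97  dp [0.0005 0.0037 0.0006]
  twist_y deg -0.03  dp [-0.0005  0.0037 -0.0006]
```

```bash
python3 -m pendant '[{"gripper":0,"dp":[0,0.003,0],"twist":[0,0,0]},{"gripper":0,"dp":[0,0.001,0],"twist":[0,0,0]},{"gripper":0,"dp":[0,0.0005,0],"twist":[0,0,0]},{"gripper":0,"dp":[0,0,0],"twist":[0,0,0]},{"gripper":0,"dp":[0,0,0],"twist":[0,0,0]}]'
```

```text
t: 15.45
ee_pos: [0.6318, -0.0351, 0.0281]
tcp_rot: [-0.705, 0.705, 0.054, -0.053]
force: [-5.8, 0.6, 16.3]
finger_gap: 0.0164
```

```bash
python3 -m pendant '[{"gripper":0,"dp":[0,-0.001,0],"twist":[0,0,0]},{"gripper":0.37,"dp":[0,0,0],"twist":[0,0,0]},{"gripper":0.37,"dp":[0,0,0],"twist":[0,0,0]},{"gripper":0.37,"dp":[0,0,0],"twist":[0,0,0]},{"gripper":0.37,"dp":[0,-0.02,0],"twist":[0,0,0]},{"gripper":0.37,"dp":[0,-0.05,0],"twist":[0,0,0]},{"gripper":0.6,"dp":[0,-0.06,0],"twist":[0,0,0]},{"gripper":0.8,"dp":[0,-0.06,0],"twist":[0,0,0]},{"gripper":0.8,"dp":[-0.02,0,-0.045],"twist":[0,0,0]},{"gripper":0.8,"dp":[-0.0274,0,-0.0455],"twist":[0,0,0]},{"gripper":0.8,"dp":[-0.0274,0,-0.0455],"twist":[0,0,0]},{"gripper":0.8,"dp":[-0.0274,0,-0.0455],"twist":[0,0,0]},{"gripper":0.8,"dp":[-0.0274,0,-0.0455],"twist":[0,0,0]},{"gripper":0.8,"dp":[-0.0274,0,-0.0455],"twist":[0,0,0]},{"gripper":0.8,"dp":[0,0,0],"twist":[0,0,0]},{"gripper":0.8,"dp":[0,0,0],"twist":[0,0,0]}]'
python3 - <<'E'
from h import *
C=cam("wrist");im=manip.capture("wrist");cv2.imwrite("pics/w7.png",im);np.save("w7T.npy",C["T"])
plan([.518,-.328,.012],.151)
cv2.imwrite("pics/top7.png",manip.capture("top"));cv2.imwrite("pics/side7.png",manip.capture("side"))
E
```

```text
t: 17.45
ee_pos: [0.5171, -0.3281, 0.2188]
tcp_rot: [-0.705, 0.705, 0.053, -0.053]
force: [0.2, 0.2, -0.5]
finger_gap: 0.0685
t 17.5 p [ 0.5174 -0.3275  0.2186] yawx 0.1508 tooly [ 5.e-04 -1.e-04 -1.e+00] q6 -0.765 q1 -0.614 F [ 0.5 -0.3  0.3] gap 0.06790848579347854
  twist_y deg 179.99  dp [-0.0005  0.2066  0.0006]
  twist_y deg -0.01  dp [ 0.0005  0.2066 -0.0006]
```

View pics/w7.png

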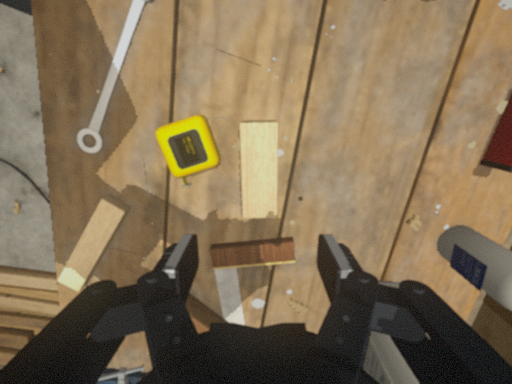

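View pics/top7.png

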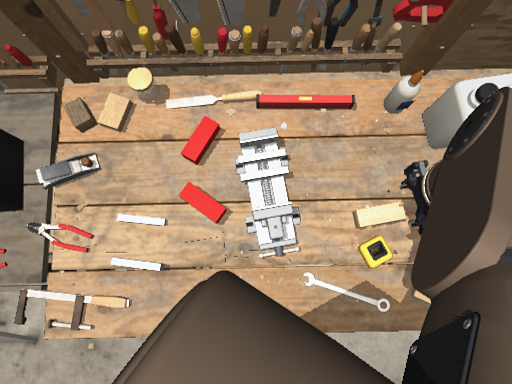

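Wooden candidates in the wrist view are the light block at (258,170), the flatter strip at (92,243) and the brown-edged brush at (252,252). Only (258,170) is 120 x 45 with square section. The red ones are look-alikes. I'll confirm with a crop and its measured size.

```bash
python3 - <<'E'
from h import *
im=cv2.imread("pics/w7.png");C=cam("wrist");C["T"]=np.load("w7T.npy")
g=cv2.cvtColor(im,cv2.COLOR_BGR2HSV)
roi=im[140:200,248:270].reshape(-1,3);print(g[140:200,248:270].reshape(-1,3).mean(0))
m=((g[...,1]>40)&(g[...,1]<125)&(g[...,2]>195)).astype(np.uint8)*255;m[:,:225]=0;m[:,290:]=0;m[:105]=0;m[228:]=0
m=cv2.morphologyEx(m,cv2.MORPH_OPEN,np.ones((5,5)))
cs,_=cv2.findContours(m,cv2.RETR_EXTERNAL,cv2.CHAIN_APPROX_NONE);c=max(cs,key=cv2.contourArea);r=cv2.minAreaRect(c);print(r)
for z in(.04,.045):print(barpose(C,cv2.boxPoints(r),z))
T=cam("top");p,e=tri(C,proj(C,onz(C,*r[0],.045)),T,(225+623/4,115+400/4));print("tri",p,e)
crop(im,180,90,340,230,4,"c8.png")
im=cv2.imread("pics/top7.png");crop(im,225,115,315,265,4,"c9.png")
E
```

```text
[ 24.78484848  66.40530303 218.01439394]
((258.5, 169.5), (95.0, 37.0), 90.0)
(array([ 0.51918631, -0.32907732]), np.float64(-1.398665424391561), [np.float64(0.043514334142990295), np.float64(0.1211846565599232)])
(array([ 0.51897723, -0.32786954]), np.float64(-1.3986654243915613), [np.float64(0.04283927578043361), np.float64(0.11930466189987597)])
tri [ 0.51622561 -0.3214171   0.06390534] 0.0038025443009142386
```

View pics/c8.png

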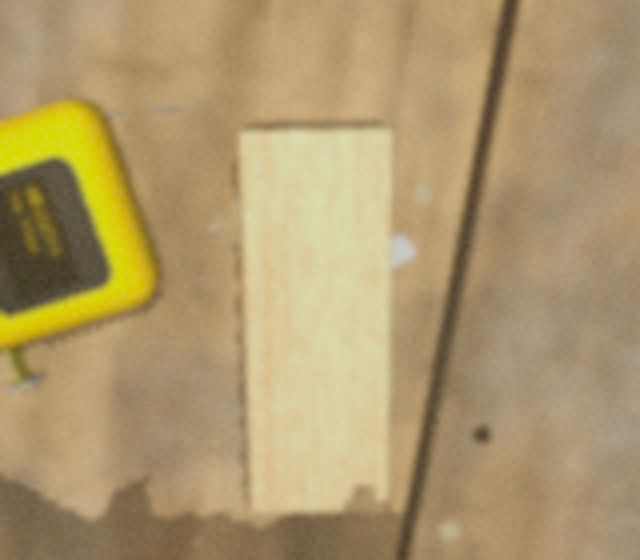

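View pics/c9.png

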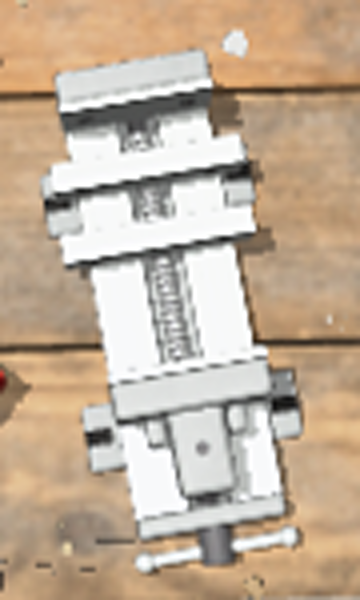

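```bash
python3 -m pendant '[{"gripper":0.66,"dp":[0.0012,0.05,-0.01],"twist":[0,0,0]},{"gripper":0.66,"dp":[0,0.05,0],"twist":[0,0,0]},{"gripper":0.66,"dp":[0,0.04,0],"twist":[0,0,0]},{"gripper":0.66,"dp":[0,0,0],"twist":[0,0,0]},{"gripper":0.66,"dp":[0,0,0],"twist":[0,0,0]}]'
python3 - <<'E'
from h import *
plan([.5185,-.338,.012],.153)
C=cam("wrist");im=manip.capture("wrist");cv2.imwrite("pics/w8.png",im)
E
```

```text
t: 18.23
ee_pos: [0.5209, -0.3378, 0.0793]
tcp_rot: [-0.705, 0.705, 0.054, -0.053]
force: [0.6, 0.5, 0.4]
finger_gap: 0.0564
t 18.225 p [ 0.5209 -0.3378  0.0793] yawx 0.1514 tooly [ 1.2e-03 -8.0e-04 -1.0e+00] q6 -0.776 q1 -0.624 F [0.6 0.5 0.4] gap 0.056375637330097574
  twist_y deg 179.91  dp [ 0.0024  0.0673 -0.0001]
  twist_y deg -0.09  dp [-0.0024  0.0673  0.0001]
```

View pics/w8.png

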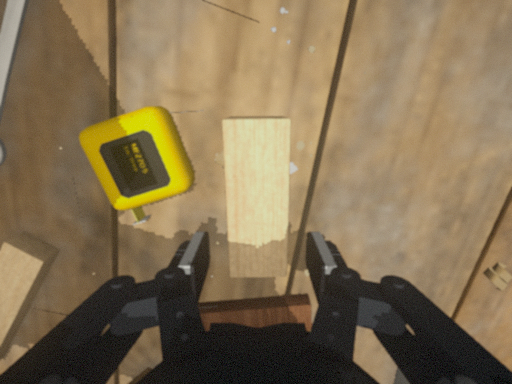

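```bash
python3 -m pendant '[{"gripper":0.66,"dp":[-0.0008,0.03,0],"twist":[0,0,0]},{"gripper":0.66,"dp":[0,0.025,0],"twist":[0,0,0]},{"gripper":0.66,"dp":[0,0.011,0],"twist":[0,0,0]},{"gripper":0.66,"dp":[0,0,0],"twist":[0,0,0]},{"gripper":0,"dp":[0,0,0],"twist":[0,0,0]},{"gripper":0,"dp":[0,0,0],"twist":[0,0,0]},{"gripper":0,"dp":[0,0,0],"twist":[0,0,0]},{"gripper":0,"dp":[0,0,0],"twist":[0,0,0]}]' 40
python3 - <<'E'
from h import *
plan([.5185,-.338,.012],.153)
E
```

```text
t: 19.27
ee_pos: [0.5199, -0.3385, 0.0132]
tcp_rot: [-0.705, 0.706, 0.054, -0.053]
force: [-0.5, 0.1, 7.6]
finger_gap: 0.0445
t 19.275 p [ 0.5199 -0.3385  0.0132] yawx 0.1506 tooly [ 0.0017 -0.0012 -1.    ] q6 -0.777 q1 -0.626 F [-0.5  0.1  7.6] gap 0.044540380229661954
  twist_y deg 179.86  dp [ 0.0013  0.0012 -0.0007]
  twist_y deg -0.14  dp [-0.0013  0.0012  0.0007]
```

```bash
python3 -m pendant '[{"gripper":0,"dp":[0,-0.03,0],"twist":[0,0,0]},{"gripper":0,"dp":[0,-0.05,0],"twist":[0,0,0]},{"gripper":0,"dp":[0,-0.05,0],"twist":[0,10,0]},{"gripper":0,"dp":[0,-0.03,0],"twist":[0,10,0]},{"gripper":0,"dp":[0,0,0],"twist":[0,10,0]},{"gripper":0,"dp":[0,0,0],"twist":[0,10,0]},{"gripper":0,"dp":[0,0,0],"twist":[0,10,0]},{"gripper":0,"dp":[0,0,0],"twist":[0,10,0]},{"gripper":0,"dp":[0,0,0],"twist":[0,10,0]},{"gripper":0,"dp":[0,0,0],"twist":[0,10,0]},{"gripper":0,"dp":[0,0,0],"twist":[0,10,0]},{"gripper":0,"dp":[-0.045,0,0.025],"twist":[0,0,0]},{"gripper":0,"dp":[-0.045,0,0.025],"twist":[0,0,0]},{"gripper":0,"dp":[-0.045,0,0.025],"twist":[0,0,0]},{"gripper":0,"dp":[-0.045,0,0.025],"twist":[0,0,0]},{"gripper":0,"dp":[-0.045,0,0.025],"twist":[0,0,0]},{"gripper":0,"dp":[-0.03,0,0.02],"twist":[0,0,0]},{"gripper":0,"dp":[-0.01,0,0.01],"twist":[0,0,0]},{"gripper":0,"dp":[0,0,0],"twist":[0,0,0]},{"gripper":0,"dp":[0,0,0],"twist":[0,0,0]}]'
python3 - <<'E'
from h import *
C=cam("wrist");im=manip.capture("wrist");cv2.imwrite("pics/w9.png",im);np.save("w9T.npy",C["T"])
cv2.imwrite("pics/side9.png",manip.capture("side"))
plan([.641,-.0345,.0650],.151-np.pi/2)
E
```

```text
t: 21.78
ee_pos: [0.6321, -0.0538, 0.1719]
tcp_rot: [-0.536, 0.536, -0.461, 0.461]
force: [0.8, 0.2, -1.9]
finger_gap: 0.0446
t 21.875 p [ 0.6321 -0.0539  0.1718] yawx -1.4216 tooly [-2.e-04 -1.e-04 -1.e+00] q6 1.289 q1 -0.133 F [-0.1 -0.4 -1.4] gap 0.04432426696556788
  twist_y deg 179.9  dp [ 0.0178  0.1068 -0.0117]
  twist_y deg -0.1  dp [-0.0178  0.1068  0.0117]
```

View pics/w9.png

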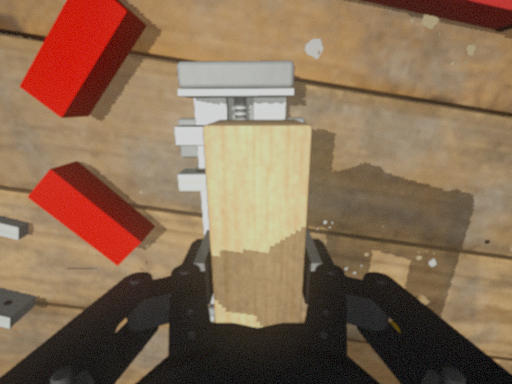

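View pics/side9.png

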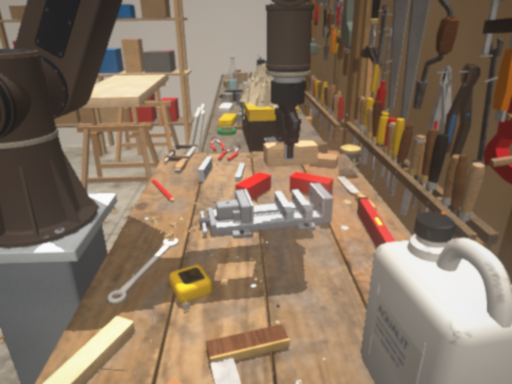

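```bash
python3 - <<'E'
from h import *
C=cam("wrist");C["T"]=np.load("w9T.npy")
u=np.array([np.cos(.151),np.sin(.151)]);n=np.array([-u[1],u[0]]);F=np.array([.7148,-.0233])
for nm,pts,z in(("block front",[(206,125),(309,124)],.2036),("block back",[(214,323),(304,323)],.2036),("jaw top",[(179,95.5),(293,95.5)],.072)):
    w=[onz(C,*p,z)[:2] for p in pts];m=np.mean(w,0);print(nm,"x_v",118+(m-F)@u*1e3,"y_v",(m-F)@n*1e3,"len",np.linalg.norm(w[0]-w[1]),"ang",[( (p-F)@u*1e3).round(1) for p in w])
E
```

```text
block front x_v 102.3388270197594 y_v -17.987219956731472 len 0.04214344114988671 ang [np.float64(-15.8), np.float64(-15.5)]
block back x_v 0.9575576974573465 y_v -18.67613789886161 len 0.04725574998079468 ang [np.float64(-117.0), np.float64(-117.1)]
jaw top x_v 118.03344405166378 y_v 0.41026632222418596 len 0.09836016114672012 ang [np.float64(0.1), np.float64(-0.0)]
```

```bash
python3 - <<'E'
from h import *
crop(cv2.imread("pics/side9.png"),220,90,360,220,5,"c10.png")
crop(cv2.imread("pics/w9.png"),160,50,360,350,2.5,"c11.png")
E
```

```text
(no output)
```

View pics/c10.png

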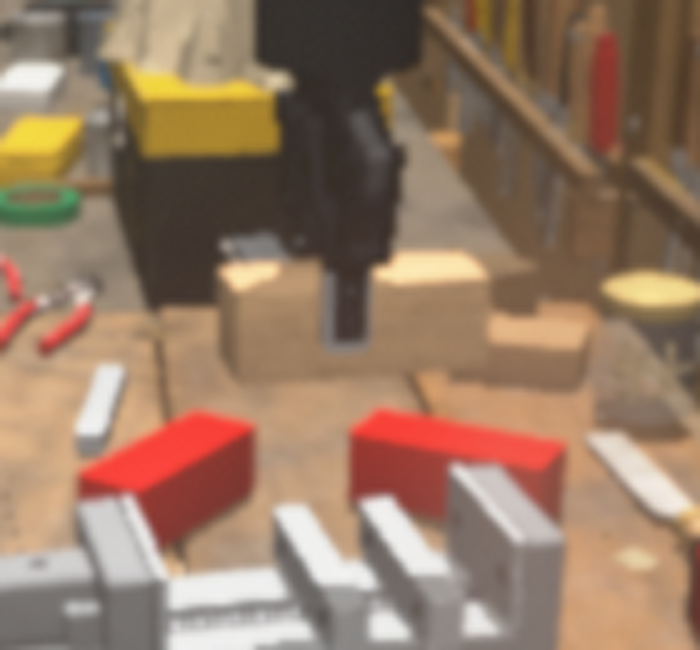

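View pics/c11.png

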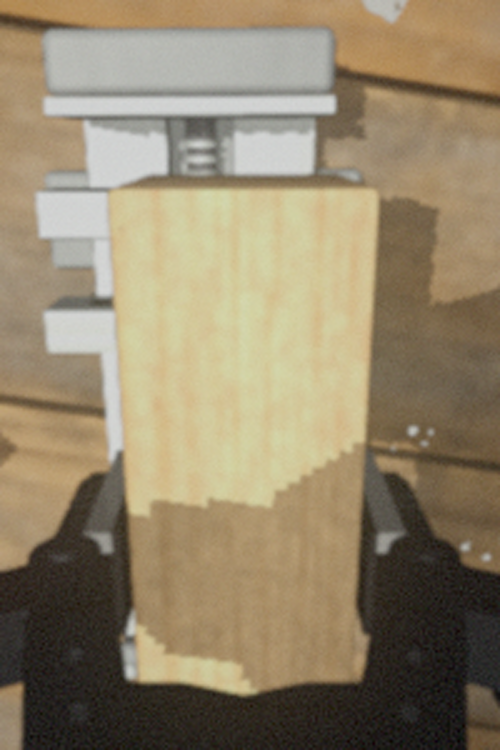

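```bash
python3 - <<'E'
from h import *
S=cam("side");u=np.array([np.cos(.151),np.sin(.151),0]);n=np.array([-u[1],u[0],0])
c=np.array([.6321,-.0539,.159])+u*.0106-n*.0225
for dx in(-.06,.06):
  for dz in (0,.045):
    p=proj(S,c+u*dx+[0,0,dz]);print(dx,dz,((p-[220,90]+.5)*5).round(0))
E
```

```text
-0.06 0 [244. 382.]
-0.06 0.045 [244. 288.]
0.06 0 [494. 363.]
0.06 0.045 [499. 270.]
```

```bash
python3 -m pendant '[{"gripper":0,"dp":[-0.0178,0,0.0117],"twist":[0,0.1,0]},{"gripper":0,"dp":[0,0.04,0],"twist":[0,0,0]},{"gripper":0,"dp":[0,0.035,0],"twist":[0,0,0]},{"gripper":0,"dp":[0,0.015,0],"twist":[0,0,0]},{"gripper":0,"dp":[0,0.007,0],"twist":[0,0,0]},{"gripper":0,"dp":[0,0,0],"twist":[0,0,0]},{"gripper":0,"dp":[0,0,0],"twist":[0,0,0]}]'
python3 - <<'E'
from h import *
plan([.641,-.0345,.0640],.151-np.pi/2)
cv2.imwrite("pics/side10.png",manip.capture("side"));crop(cv2.imread("pics/side10.png"),190,120,350,250,5,"c12.png")
E
```

```text
t: 22.75
ee_pos: [0.6422, -0.0334, 0.0759]
tcp_rot: [0.536, -0.535, 0.461, -0.462]
force: [1.1, 0.5, -0.4]
finger_gap: 0.0444
t 22.75 p [ 0.6422 -0.0334  0.0759] yawx -1.4221 tooly [ 1.7e-03 -2.0e-04 -1.0e+00] q6 1.323 q1 -0.099 F [ 1.1  0.5 -0.4] gap 0.04441767229848796
  twist_y deg 179.87  dp [-0.0009  0.0119  0.0014]
  twist_y deg -0.13  dp [ 0.0009  0.0119 -0.0014]
```

View pics/c12.png

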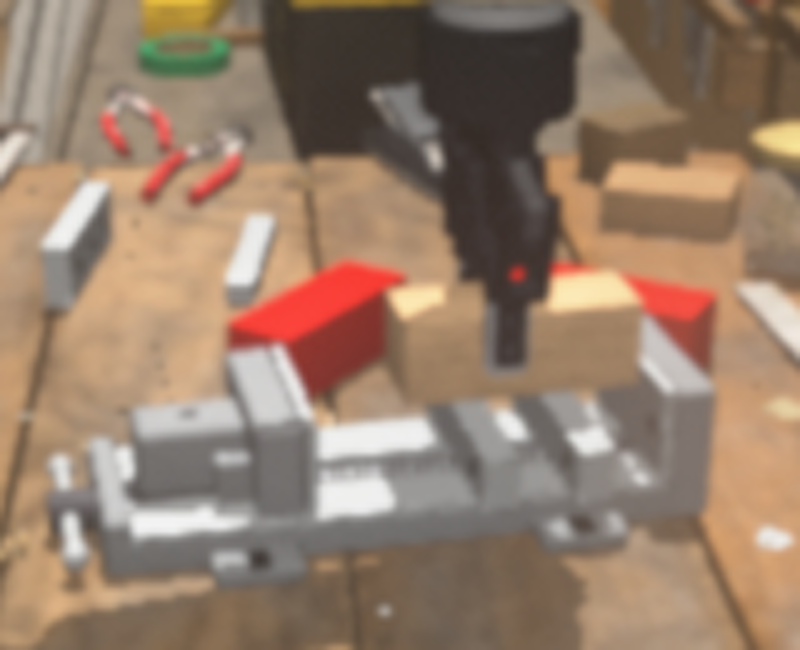

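```bash
python3 -m pendant '[{"gripper":0,"dp":[0.0009,0.005,-0.0005],"twist":[0,0,0]},{"gripper":0,"dp":[0,0.003,0],"twist":[0,0,0]},{"gripper":0,"dp":[0,0.001,0],"twist":[0,0,0]},{"gripper":0,"dp":[0,0.001,0],"twist":[0,0,0]},{"gripper":0,"dp":[0,0,0],"twist":[0,0,0]}]'
```

```text
t: 23.42
ee_pos: [0.6411, -0.0343, 0.0647]
tcp_rot: [-0.536, 0.536, -0.461, 0.461]
force: [-0.3, 0.7, -0.7]
finger_gap: 0.0443
```

```bash
python3 -m pendant '[{"gripper":0,"dp":[0,0.001,0],"twist":[0,0,0]},{"gripper":0,"dp":[0,0.001,0],"twist":[0,0,0]},{"gripper":0,"dp":[0,0,0],"twist":[0,0,0]}]'; python3 -m pendant '[{"gripper":0,"dp":[0,0.001,0],"twist":[0,0,0]},{"gripper":0,"dp":[0,0,0],"twist":[0,0,0]}]'
python3 - <<'E'
from h import *
cv2.imwrite("pics/side11.png",manip.capture("side"));crop(cv2.imread("pics/side11.png"),190,120,350,250,5,"c13.png")
E
```

```text
t: 23.8
ee_pos: [0.6412, -0.0343, 0.0632]
tcp_rot: [0.536, -0.536, 0.461, -0.462]
force: [-0.8, -0.3, 6.0]
finger_gap: 0.0447
t: 24.05
ee_pos: [0.6413, -0.0343, 0.0632]
tcp_rot: [0.536, -0.536, 0.461, -0.462]
force: [-6.9, 1.3, 21.1]
finger_gap: 0.0439
```

View pics/c13.png

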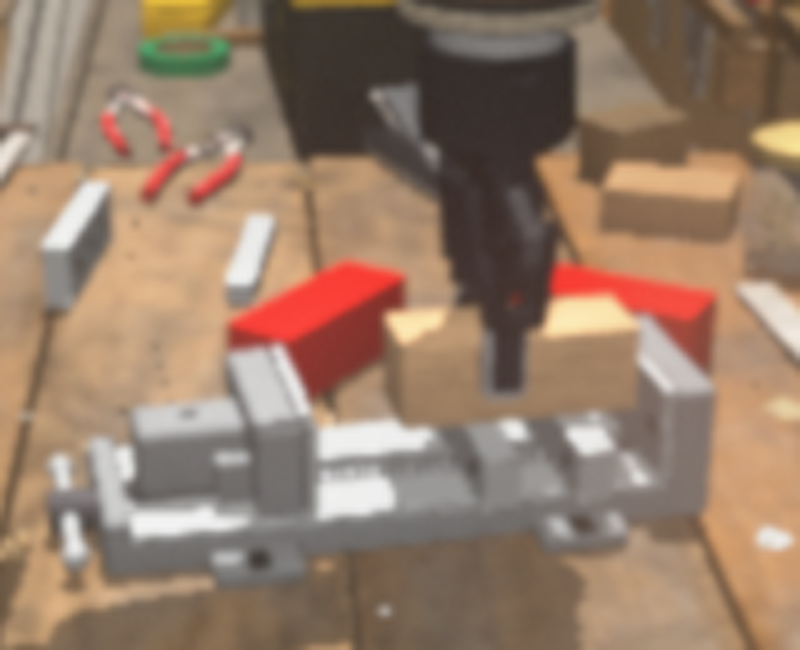

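```bash
python3 -m pendant '[{"gripper":0,"dp":[0,-0.0015,0],"twist":[0,0,0]},{"gripper":0.66,"dp":[0,0,0],"twist":[0,0,0]},{"gripper":0.66,"dp":[0,0,0],"twist":[0,0,0]},{"gripper":0.66,"dp":[0,0,0],"twist":[0,0,0]},{"gripper":0.66,"dp":[0,-0.02,0],"twist":[0,0,0]},{"gripper":0.66,"dp":[0,-0.05,0],"twist":[0,0,0]},{"gripper":0.66,"dp":[0,-0.05,-0.02],"twist":[0,0,0]},{"gripper":0.66,"dp":[0,0,-0.05],"twist":[0,0,0]},{"gripper":0.66,"dp":[0,0,-0.05],"twist":[0,0,0]},{"gripper":0.66,"dp":[0,0,-0.045],"twist":[0,0,0]},{"gripper":0.66,"dp":[0,0,0],"twist":[0,0,0]},{"gripper":0.66,"dp":[0,0,0],"twist":[0,0,0]}]'
python3 - <<'E'
from h import *
C=cam("wrist");cv2.imwrite("pics/w12.png",manip.capture("wrist"));np.save("w12T.npy",C["T"])
u=np.array([np.cos(.151),np.sin(.151)]);F=np.array([.7148,-.0233])
g=F-u*.238
plan([*g,.036],.151-np.pi/2)
E
```

```text
t: 25.6
ee_pos: [0.479, -0.0589, 0.1845]
tcp_rot: [0.536, -0.535, 0.461, -0.462]
force: [0.7, 0.2, -0.4]
finger_gap: 0.0566
t 25.65 p [ 0.4792 -0.0589  0.1842] yawx -1.4221 tooly [ 2.1e-03 -3.0e-04 -1.0e+00] q6 1.237 q1 -0.185 F [-0.2  0.7 -0.3] gap 0.05670115290115755
  twist_y deg 179.87  dp [-0.0003  0.1482 -0.0002]
  twist_y deg -0.13  dp [0.0003 0.1482 0.0002]
```

View pics/w12.png

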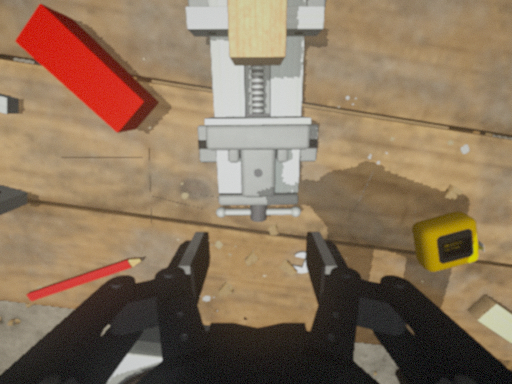

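```bash
python3 - <<'E'
from h import *
C=cam("wrist");C["T"]=np.load("w12T.npy")
u=np.array([np.cos(.151),np.sin(.151)]);n=np.array([-u[1],u[0]]);F=np.array([.7148,-.0233])
for nm,p,z in(("hole",(258.5,173),.06),("boss L",(242,173),.06),("boss R",(276,173),.06),("boss rear",(259,194.5),.06),("block endL",(230,58),.095),("block endR",(286,60),.095),("moving face",(259,120),.072)):
    w=onz(C,*p,z)[:2];print(nm,118+(w-F)@u*1e3,(w-F)@n*1e3)
crop(cv2.imread("pics/w12.png"),180,0,340,230,3,"c14.png")
E
```

```text
hole -108.72303314060719 -1.2479691195112155
boss L -108.67602992394188 15.86104562697279
boss R -108.77289044817121 -19.39586347336162
boss rear -132.22133884211433 -1.7515961269089264
block endL -6.117347514083846 21.466062948295363
block endR -7.668950742454598 -23.104092048525125
moving face -54.96979780297332 -1.717961130082692
```

View pics/c14.png

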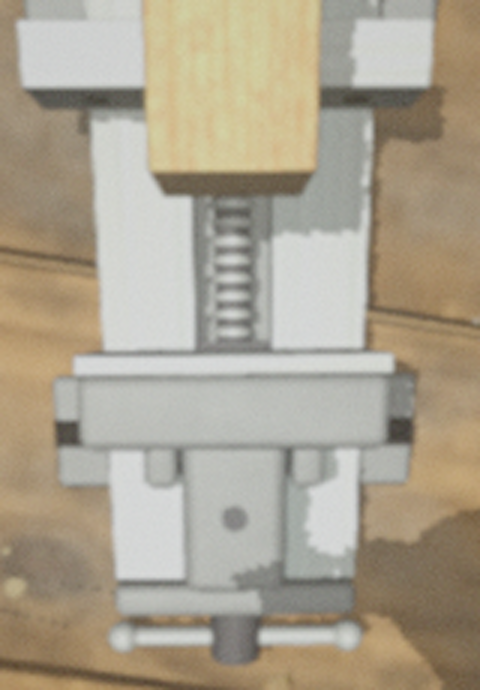

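```bash
python3 -m pendant '[{"gripper":0.66,"dp":[0.0015,0.05,0.001],"twist":[0,0,0]},{"gripper":0.66,"dp":[0,0.05,0],"twist":[0,0,0]},{"gripper":0.66,"dp":[0,0.03,0],"twist":[0,0,0]},{"gripper":0.66,"dp":[0,0.017,0],"twist":[0,0,0]},{"gripper":0.66,"dp":[0,0,0],"twist":[0,0,0]},{"gripper":0,"dp":[0,0,0],"twist":[0,0,0]},{"gripper":0,"dp":[0,0,0],"twist":[0,0,0]},{"gripper":0,"dp":[0,0,0],"twist":[0,0,0]},{"gripper":0,"dp":[0,0,0],"twist":[0,0,0]}]' 40
python3 - <<'E'
from h import *
plan([.48,-.0589,.036],.151-np.pi/2)
E
```

```text
t: 26.78
ee_pos: [0.4797, -0.0596, 0.0372]
tcp_rot: [0.536, -0.535, 0.461, -0.462]
force: [0.9, 10.9, -3.8]
finger_gap: 0.0352
t 26.775 p [ 0.4797 -0.0596  0.0372] yawx -1.4219 tooly [ 1.2e-03  2.0e-04 -1.0e+00] q6 1.234 q1 -0.187 F [ 0.9 10.9 -3.8] gap 0.03519273560141575
  twist_y deg 179.88  dp [ 0.0006  0.0012 -0.0004]
  twist_y deg -0.12  dp [-0.0006  0.0012  0.0004]
```

```bash
python3 -m pendant '[{"gripper":0,"dp":[-0.0006,0,0.004],"twist":[0,0,0]},{"gripper":0,"dp":[0,0,0.008],"twist":[0,0,0]},{"gripper":0,"dp":[0,0,0.01],"twist":[0,0,0]},{"gripper":0,"dp":[0,0,0.01],"twist":[0,0,0]},{"gripper":0,"dp":[0,0,0.008],"twist":[0,0,0]},{"gripper":0,"dp":[0,0,0.004],"twist":[0,0,0]},{"gripper":0,"dp":[0,0,0],"twist":[0,0,0]},{"gripper":0,"dp":[0,0,0],"twist":[0,0,0]}]'
python3 - <<'E'
from h import *
plan([.48,-.0589,.036],.151-np.pi/2)
C=cam("wrist");cv2.imwrite("pics/w13.png",manip.capture("wrist"))
E
```

```text
t: 27.78
ee_pos: [0.5236, -0.0526, 0.0372]
tcp_rot: [0.536, -0.535, 0.461, -0.462]
force: [-0.3, 7.5, 1.9]
finger_gap: 0.0351
t 27.775 p [ 0.5236 -0.0526  0.0372] yawx -1.4219 tooly [ 1.6e-03  1.0e-04 -1.0e+00] q6 1.263 q1 -0.158 F [-0.3  7.5  1.9] gap 0.03510295926782457
  twist_y deg 179.88  dp [0.0003 0.0012 0.044 ]
  twist_y deg -0.12  dp [-0.0003  0.0012 -0.044 ]
```

View pics/w13.png

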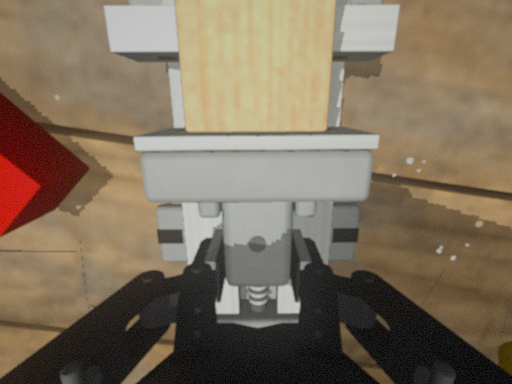

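```bash
python3 -m pendant '[{"gripper":0,"dp":[0,0,0.0015],"twist":[0,0,0]},{"gripper":0,"dp":[0,0,0.0015],"twist":[0,0,0]},{"gripper":0,"dp":[0,0,0.0015],"twist":[0,0,0]},{"gripper":0,"dp":[0,0,0.0015],"twist":[0,0,0]},{"gripper":0,"dp":[0,0,0.0015],"twist":[0,0,0]},{"gripper":0,"dp":[0,0,0],"twist":[0,0,0]}]'
python3 - <<'E'
from h import *
plan([.4797,-.0596,.036],.151-np.pi/2)
E
```

```text
t: 28.58
ee_pos: [0.5303, -0.0515, 0.0372]
tcp_rot: [0.536, -0.536, 0.461, -0.461]
force: [-2.6, 4.3, 5.9]
finger_gap: 0.0352
t 28.575 p [ 0.5303 -0.0515  0.0372] yawx -1.4219 tooly [ 4.e-04  1.e-04 -1.e+00] q6 1.268 q1 -0.154 F [-2.6  4.3  5.9] gap 0.035224548114857875
  twist_y deg 179.88  dp [-0.0004  0.0012  0.0512]
  twist_y deg -0.12  dp [ 0.0004  0.0012 -0.0512]
```

Jaw has travelled about 51 mm. I'll close slowly to contact.

```bash
python3 -m pendant '[{"gripper":0,"dp":[0,0,0.001],"twist":[0,0,0]},{"gripper":0,"dp":[0,0,0.001],"twist":[0,0,0]},{"gripper":0,"dp":[0,0,0],"twist":[0,0,0]}]';python3 -m pendant '[{"gripper":0,"dp":[0,0,0.001],"twist":[0,0,0]},{"gripper":0,"dp":[0,0,0.0005],"twist":[0,0,0]},{"gripper":0,"dp":[0,0,0],"twist":[0,0,0]}]'
python3 - <<'E'
from h import *
plan([.4797,-.0596,.036],.151-np.pi/2)
C=cam("wrist");cv2.imwrite("pics/w14.png",manip.capture("wrist"));cv2.imwrite("pics/s14.png",manip.capture("side"));crop(cv2.imread("pics/s14.png"),190,120,350,250,5,"c15.png")
E
```

```text
t: 28.95
ee_pos: [0.5303, -0.0515, 0.0371]
tcp_rot: [-0.535, 0.536, -0.462, 0.461]
force: [-13.8, -2.4, 16.0]
finger_gap: 0.035
t: 29.32
ee_pos: [0.5303, -0.0514, 0.0371]
tcp_rot: [-0.535, 0.537, -0.463, 0.46]
force: [-22.7, -6.6, 23.7]
finger_gap: 0.0348
t 29.325 p [ 0.5303 -0.0514  0.0371] yawx -1.4216 tooly [-5.3e-03  2.0e-04 -1.0e+00] q6 1.27 q1 -0.153 F [-22.7  -6.6  23.7] gap 0.03480695370179907
  twist_y deg 179.9  dp [-0.0005  0.0011  0.0513]
  twist_y deg -0.1  dp [ 0.0005  0.0011 -0.0513]
```

View pics/c15.png

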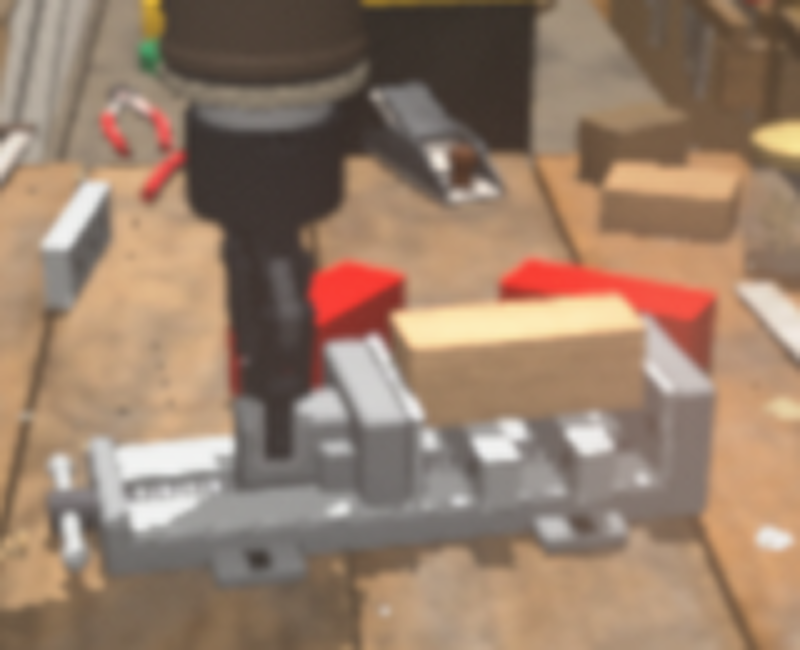

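View pics/w14.png

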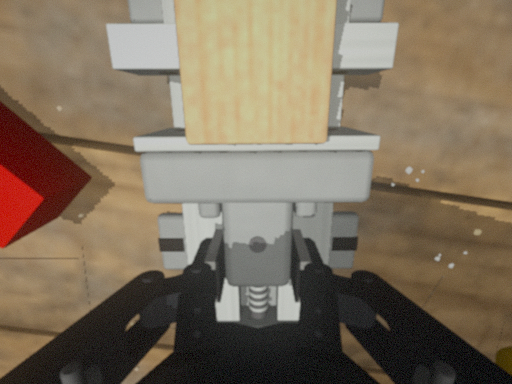

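```bash
python3 -m pendant '[{"gripper":0,"dp":[0,0,-0.0015],"twist":[0,0,0]},{"gripper":0,"dp":[0,0,0],"twist":[0,0,0]},{"gripper":0.66,"dp":[0,0,0],"twist":[0,0,0]},{"gripper":0.66,"dp":[0,0,0],"twist":[0,0,0]},{"gripper":0.66,"dp":[0,0,0],"twist":[0,0,0]},{"gripper":0.66,"dp":[0,-0.02,0],"twist":[0,0,0]},{"gripper":0.66,"dp":[0,-0.05,0],"twist":[0,0,0]},{"gripper":0.66,"dp":[0,-0.06,0],"twist":[0,0,0]},{"gripper":0.66,"dp":[0,-0.05,0],"twist":[0,0,0]},{"gripper":0.66,"dp":[0,0,0],"twist":[0,0,0]},{"gripper":0.66,"dp":[0,0,0],"twist":[0,0,0]}]'
python3 - <<'E'
from h import *
C=cam("wrist");im=manip.capture("wrist");cv2.imwrite("pics/w15.png",im);np.save("w15T.npy",C["T"])
im=manip.capture("top");cv2.imwrite("pics/top15.png",im);crop(im,225,115,315,265,4,"c16.png")
im=manip.capture("side");cv2.imwrite("pics/side15.png",im);crop(im,190,160,350,250,5,"c17.png")
E
```

```text
t: 30.8
ee_pos: [0.5318, -0.0515, 0.2161]
tcp_rot: [0.536, -0.536, 0.461, -0.461]
force: [-0.2, -0.0, -0.8]
finger_gap: 0.0566
```

View pics/w15.png

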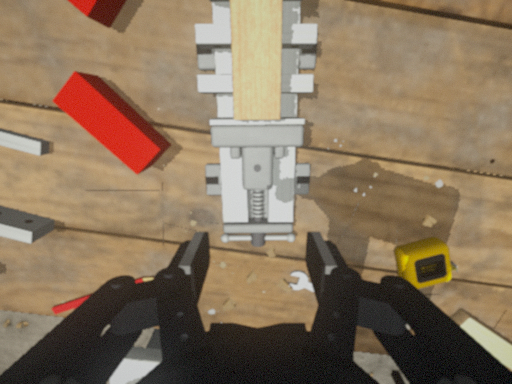

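View pics/c16.png

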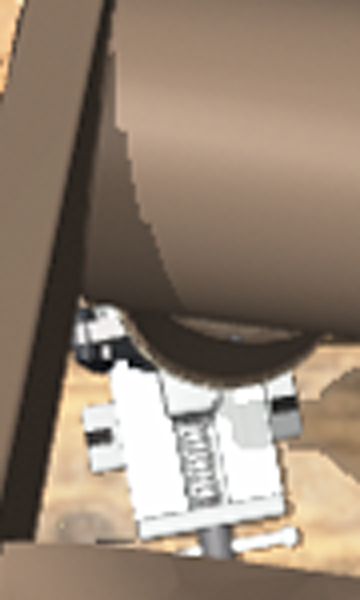

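View pics/c17.png

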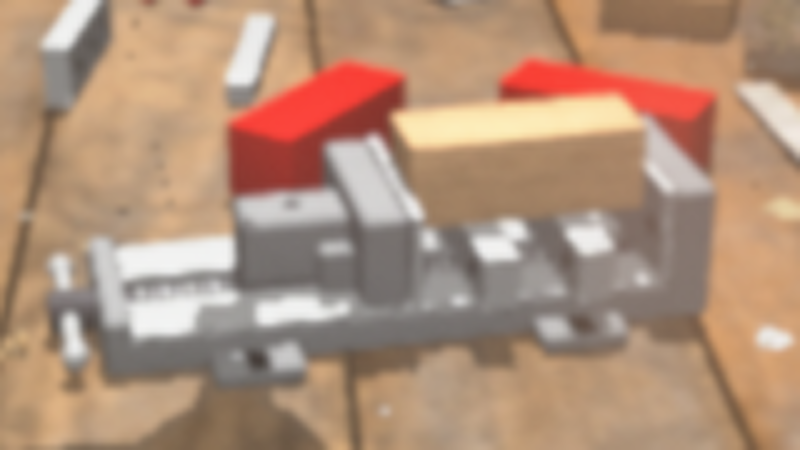

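```bash
python3 -m pendant '[{"gripper":0.66,"dp":[0,-0.02,0.04],"twist":[0,0,0]},{"gripper":0.66,"dp":[0,-0.02,0.04],"twist":[0,0,0]},{"gripper":0.66,"dp":[0,0,0],"twist":[0,0,0]},{"gripper":0.66,"dp":[0,0,0],"twist":[0,0,0]}]'
python3 - <<'E'
from h import *
C=cam("wrist");im=manip.capture("wrist");cv2.imwrite("pics/w16.png",im);np.save("w16T.npy",C["T"])
crop(im,180,20,340,230,3.5,"c18.png")
E
```

```text
t: 31.45
ee_pos: [0.61, -0.0396, 0.2547]
tcp_rot: [-0.535, 0.536, -0.462, 0.461]
force: [-0.7, 0.4, 0.3]
finger_gap: 0.0563
```

View pics/c18.png

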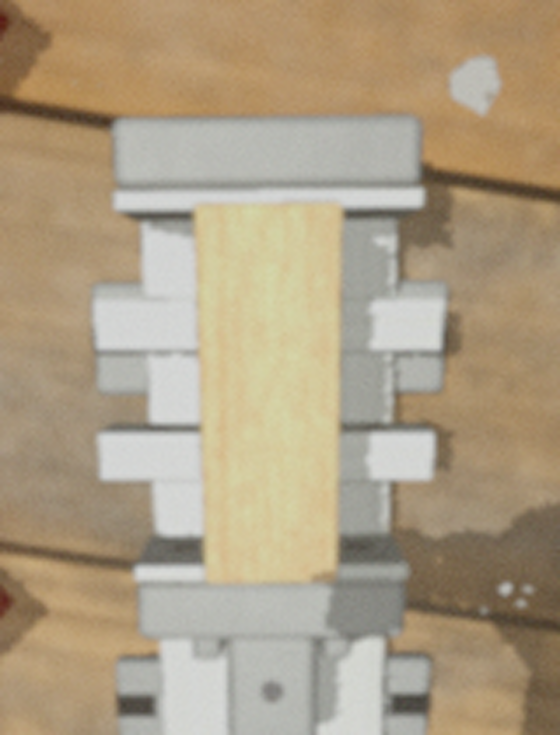

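```bash
python3 - <<'E'
from h import *
C=cam("wrist");C["T"]=np.load("w16T.npy")
u=np.array([np.cos(.151),np.sin(.151)]);n=np.array([-u[1],u[0]]);F=np.array([.7148,-.0233])
k=lambda x,y:(180+(x+.5)/3.5-.5,20+(y+.5)/3.5-.5)
def V(p,z): w=onz(C,*k(*p),z)[:2]; return np.round([118+(w-F)@u*1e3,(w-F)@n*1e3],1)
for nm,z,ps in(("block",.095,[(195,206),(342,206),(205,582),(337,582)]),("fixface",.072,[(114,208.5),(424,207)]),("movface",.072,[(135,565),(407,564)]),("bar f",.05,[(95,298),(447,297),(95,352),(447,350)]),("bar r",.05,[(100,433),(436,431),(100,480),(435,480)])):
    q=np.array([V(p,z) for p in ps]);print(nm,q.tolist(),"mean",q.mean(0))
E
```

```text
block [[116.9, 22.6], [116.8, -21.7], [-1.5, 22.4], [-1.6, -22.5]] mean [57.65  0.2 ]
fixface [[118.2, 50.6], [118.5, -49.9]] mean [118.35   0.35]
movface [[-1.9, 49.5], [-1.8, -49.5]] mean [-1.85  0.  ]
bar f [[90.6, 62.5], [90.7, -62.9], [72.0, 63.6], [72.4, -63.9]] mean [81.425 -0.175]
bar r [[42.8, 63.5], [43.3, -61.4], [25.2, 64.5], [25.0, -62.0]] mean [34.075  1.15 ]
```

```bash
python3 - <<'E'
from plant import manip
print(manip.get_state()["t"]); print(manip.sign_off())
E
```

```text
31.5
the job is handed in; nothing more can be done
None
```

The block is set up in the vice and the job was handed in at 31.5 s of the 93 s; sign-off gave no verdict.

**What I did:** I picked the two 28 mm bars by checking their heights in two views and stood them across the bed. I laid the light block on both, then slid the jaw by its boss until it stopped on the block.

**Last checks, from the wrist camera (vice frame), against the limits you gave:**

| Item | Measured | Limit |
|---|---|---|
| Front bar | x = 81.4 mm, y = -0.2 mm | x 70–112, y ±20 |
| Rear bar | x = 34.1 mm, y = 1.2 mm | x 4–46, y ±20 |
| Block | x = 57.7 mm, y = 0.2 mm, straight to within 0.01 rad | x 50–66, y ±15, 0.06 rad |
| Distance between jaw faces | 120.2 mm, so the joint is at about 0.055 | above 0.0515 |

The block looks level, with its width reading nearly the same at both ends. Its height on the bars was not measured after I let go of it. It touched down at the expected height, 50 mm above where I picked it up.

**What disagreed:**
- **Jaw travel:** the tool moved only 51 mm before the jaw stopped. Some pictures put the starting gap at about 170 mm and others at 175 mm, so the jaw probably started 3–5 mm closed. The final face distance agrees with that.
- **Block in the grip:** it sagged about 0.04 rad while being carried, then levelled when it touched the bars.
- **Wrist force:** it reached about 33 N when the jaw stopped, against the 120 N limit.

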